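# Raise the finishing hood's window to its working height

### The arm

A 6-joint arm with a two-finger parallel gripper is mounted at the origin on the work surface. World frame = base frame: x ahead of the robot, y to its left, z up, the work surface at z = 0. Lengths are in m, angles in rad, forces in N, time in s.
With the tool pointing down it reaches from about 0.35 to 0.925 m from the base axis. Payload 6.4 kg.
Tool frame: the origin (TCP) lies between the finger pads; the fingertips stand 17 mm ahead of it and the grasp point (between the pads) lies 2 mm behind it; z points along the fingers, y is the direction in which the jaws open and shut (so a half turn about z gives the same grasp; the last joint's range is limited). The gripper opens to 85 mm and grips with 20 to 120 N. Pads are 22 mm wide; open, the fingers measure 114 mm over their backs; the gripper's body (76 mm by 85 mm) begins 54 mm behind the grasp point. The pads swing forward as they close: fully open they stand 13 mm farther back than shut.
Start: joints at [-1.288, 0.245, 1.558, -0, 1.339, -0.174], TCP at [0.287, -0.583, 0.248] pointing down, gripper open.
Joint ranges: [-3.13, 3.13], [-1.02, 2.26], [0.13, 2.54], [-0.95, 4.09], [0.21, 2.88], [-2.74, 2.74]. Speed limits (rad/s): [2.57, 2.57, 3.14, 3.14, 3.14, 3.14].

### API

Orientations are given as [roll, pitch, yaw] about the fixed x, y, z axes, in that order (R = Rz(yaw) Ry(pitch) Rx(roll)).
In Python, from station import bot gives the robot as it stands.
- The arm moves only by the tool carry_out, never from a script. Its argument "moves" is a list of rows, each a list of 4 numbers: the shift along the world's x, y, z in cm, then the turn about the world's z in rad. In form: [[tx, ty, tz, spin], ...]. A call has 1 to 8 rows; each row shifts and turns the commanded pose from where the row before left it; what a row does not reach is not made up. A row lasts 1/8 s, in which the tool goes at most 62.5 mm and 10.7 degrees, less where a joint would pass 70% of its speed; a pose out of reach is approached as far as the arm can. A call is refused whole if a number of a shift passes 6.25 or a number of a turn 0.188, either way. A call with a gripper value outside its range is refused whole. "hand" is the finger opening in cm, from 0 to 8.54, set as the call begins (left out, the last holds). The fingers move at their own pace and stop on an object; "newtons" is the grip in N (left out, the last holds). Time passes only in rows, so rows that do not move let the fingers close. It gives the time, the measured TCP pose, the force and the opening at its end, in the units of the state.
- bot.observe(): the state, without advancing time (a new reading comes with each control period).
- bot.grab_frame(name): name is "scene" or "side" or "wrist"; returns (picture, depth): 384x512x3 uint8, blue, green, red; 384x512 float32, m along the optical axis (not along the pixel's ray), 0 where there is no reading.
- bot.get_calibration(name): a dict with "vertical_fov" (degrees; the focal length in pixels is half the picture's height over the tangent of half this angle, whatever the lens; pixels are square), "cx", "cy" (the principal point, pixels), "eye" and "rotation" of the camera in the world; the wrist camera has in their place "T_tool_cam" (4x4, takes a point from camera to tool coordinates, whose origin is the TCP and whose axes are the flange's). Camera axes: x right, y down, z forward; pixel columns grow to the right and rows downward; lengths in m; the calibration is good to about 2 mm. A picture is of the moment at which its call begins: read the wrist's pose just before it. get_calibration takes no time and is no camera call.
- bot.hand_in(): hands the job in, once; it reports no verdict.
Trained networks look in the newest picture that a camera, given by its name, has taken for a name from the list of things; names that differ only in an ending like _2 or _b are one class to them, and where a whole thing is asked for, a point or a joint stands for the part that bears it (a point fixed in the world has none). Each returns a list of dicts, best first, with "conf" (0 to 1); they miss things now and then, are a little off and sometimes report something else, mostly with a low value. They report only what shows in the picture. A call takes as long as a camera call.
- bot.silhouettes(camera, label): "region" (384x512 bool, what is visible of it).
- bot.mark_of(camera, label): "centre" ([x, y, z] in m, in the coordinates of the camera as it stood for that picture, good to about 4 mm: a listed point, or the origin of a listed thing).
The state is a dict: "time": time; "qpos": joint angles; "joint_vel": joint speeds; "effort": joint torques, N m; "tcp_pos": TCP position; "orientation": TCP orientation; "wrist_force": force on the tool from outside, world axes, zero at the start; "moment": the same for the moment, N m; "finger_gap": opening from 0.0 (shut) to 1.0 (fully open).
Only numpy, scipy, OpenCV 4.12 (cv2) and the standard library are available. Lean on these libraries where they do the work, as an engineer would, in place of code of your own. Each camera call takes 0.05 s, during which the arm holds its last target.

### The job

Open the bench finishing hood to its working height: with the fingertips beneath the lip along the bottom of its clear sliding window, push the window gently straight up until the underside of the lip is level with the two pointers on the side posts, then draw the fingers out and leave it standing there. Only push: do not grip the lip, and do not pick up or shift the tin, the jar, the brush or the bowl.

Things in the scene. Friction and masses are not known exactly. Their poses are not given: they have to be found in the camera images.
- hood: Fixed bench-top hood, 500 wide (y), 270 deep (x), 550 high: grey plinth 85 high, clear panes, a post at each front corner (posts' and plinth's front 135 in front of the origin). Origin: centre of its underside, on the bench. x axis: level, from its front into the hood (the front looks along -x, towards the robot); z up. Sizes in mm.
- sash: The window: clear pane in an aluminium frame 404 wide, 260 high, 16 thick (mm), about 0.95 kg, sliding straight up and down in the hood's front, travel 200. Balanced by counterweights in the posts: it stays where it is left and takes 2 to 5 N to push up. Axes as the hood's. Origin: middle of the underside of its bottom rail, mid-thickness.
- lip (a point): Middle of the flat underside of the lip: an aluminium shelf 300 long (y), 10 thick (mm), standing out 36 towards the robot (-x) from the sash's face; front edge rounded, radius 5. The point is mid-length, 18 behind the front edge, 18 in front of the sash's face. Free space below, down to the bench; the plinth's front is 32 behind the lip's front edge. Axes as the hood's.
- mark (a point): The marked height: the point mid-way between the tips of two black pointers (8 mm high), 324 mm apart, that stick inwards from clips clamped at equal height on the fronts of the two posts, just in front of the window. The window is right when lip is at this point's height (z); at the start the lip is 45 to 190 mm below. Axes as the hood's.
- tin: Steel tin with a paper label, 84 mm across, 105 mm high, standing on the bench in front of one side of the hood. Origin: centre of its underside.
- jar: Amber glass jar with a steel lid, 68 mm across, 85 mm high, standing on the bench in front of one side of the hood. Origin: centre of its underside.
- brush: Flat paint brush, 185 mm long, 44 mm wide, about 14 mm thick, lying on the bench in front of the hood, to one side. Origin: on its underside, near its middle.
- bowl: Turned wooden bowl, 124 mm across, 50 mm high, standing inside the hood on the grille of the plinth. Origin: centre of its underside.

How it is judged:
On the way:
1. the fingers push the window up to near the mark (lip within 25 mm of the pointers' height while a finger bears on the window) (contact force between the fingers and sash above 0.3 N and z of lip in the frame of mark above -0.025 m), for 0.05 s.
At the end, for the whole second after the job is handed in: The window stands still with the underside of its lip within 6 mm of the height of the pointers, the fingers are clear of it, and the tin, jar, brush and bowl are within 20 mm of where they stood (z of lip in the frame of mark between -0.006 and 0.006 m and linear speed of sash below 0.01 m/s and distance of each of tin, jar, brush, bowl from where it was at the start of the episode below 0.02 m); the robot touches nothing.
It fails at once if the window is gripped, rammed or forced: more than 30 N between the fingers and the window (contact force between the fingers and sash above 30 N).
It fails at once if the tin, jar, brush or bowl is picked up or shifted by more than 20 mm (distance of any of tin, jar, brush, bowl from where it was at the start of the episode above 0.02 m).
It also fails if it takes over 48 s, if anything falls off the work surface, if the arm or the gripper's body presses on something with over 40 N, if the wrist force passes 120 N, or if a joint passes its speed limit or range.

## Working session

There is one attempt and no reset: what is moved stays moved. The work goes in short steps, Python scripts to look and compute and a tool call to move; the robot and the scene stay as the last step left them, time stands still between calls to the robot, and variables do not carry over. Pictures are saved under pics/ and viewed, and the job is handed in when it is done.

Besides the shell and the picture viewer there is one more tool, called after "Call:" in YAML: its name, and indented under it one key for each argument. carry_out: Moves the arm, as the interface text tells. Its arguments: {"type":"object","properties":{"moves":{"type":"array"},"hand":{"type":"number"},"newtons":{"type":"number"}},"required":["moves"]}

```bash
ls; mkdir -p pics; cat > h.py <<'E'
import numpy as np, cv2
from station import bot
def K(n):
    c=bot.get_calibration(n); f=192/np.tan(np.radians(c["vertical_fov"])/2); return f,c["cx"],c["cy"],c
def toworld(n,p):
    c=bot.get_calibration(n); return np.array(c["eye"])+np.array(c["rotation"])@np.asarray(p)
def px(n,u,v,d):
    f,cx,cy,c=K(n); return toworld(n,[(u-cx)/f*d,(v-cy)/f*d,d])
E
python3 - <<'E'
from h import *
np.set_printoptions(precision=4,suppress=True)
print(bot.observe())
for n in ("scene","side"):
    im,d=bot.grab_frame(n); cv2.imwrite(f"pics/{n}0.png",im); np.save(f"{n}0.npy",d)
    print(n,bot.get_calibration(n))
    for l in ("lip","mark","hood","sash","tin","jar","brush","bowl"):
        for r in bot.mark_of(n,l)[:2]: print(l,round(r["conf"],2),toworld(n,r["centre"]))
E
```

```text
pics
{'time': 0.0, 'qpos': array([-1.2881,  0.2458,  1.559 , -0.    ,  1.3387, -0.1741]), 'joint_vel': array([-0.0001,  0.0013,  0.0013, -0.0002,  0.0008, -0.0003]), 'effort': array([ -0.0001, -42.9514, -32.6123,  -0.0001,   0.0054,   0.    ]), 'tcp_pos': array([ 0.2865, -0.5829,  0.2472]), 'orientation': array([-3.1397, -0.0003,  0.4567]), 'wrist_force': array([-0.5547,  0.52  , -0.471 ]), 'moment': array([-0.004 , -0.0101,  0.025 ]), 'finger_gap': 0.9980422896508675}
scene {'vertical_fov': 51.327246415782426, 'cx': 249.5510181346247, 'cy': 196.02750941805732, 'eye': array([ 0.2875, -0.3347,  1.3496]), 'rotation': array([-2.8172, -0.0087, -0.7845])}
lip 0.89 [-0.5183 -1.1406  0.5438]
hood 0.75 [-0.9096 -1.5319  0.1524]
tin 0.9 [-0.7561 -1.3784  0.3059]
jar 0.9 [-0.0866 -0.7089  0.9755]
brush 0.58 [-1.1427 -1.7649 -0.0806]
side {'vertical_fov': 43.04344027292005, 'cx': 256.65652635249563, 'cy': 191.5369417730862, 'eye': array([0.579 , 0.3373, 1.4727]), 'rotation': array([-2.8283,  0.0019,  3.0913])}
lip 0.8 [4.7985 4.5568 5.6921]
hood 0.65 [5.3926 5.1509 6.2863]
sash 0.67 [4.952  4.7103 5.8456]
tin 0.66 [5.1189 4.8772 6.0126]
tin 0.42 [4.7253 4.4836 5.6189]
jar 0.85 [4.7148 4.4731 5.6085]
brush 0.88 [5.402  5.1603 6.2956]
brush 0.59 [4.8143 4.5726 5.708 ]
```

```bash
sed -i 's/np.array(c\["rotation"\])@/Rotation.from_euler("xyz",c["rotation"]).as_matrix()@/; 1a from scipy.spatial.transform import Rotation' h.py
python3 - <<'E'
from h import *
np.set_printoptions(precision=4,suppress=True)
for n in ("scene","side"):
    for l in ("lip","mark","hood","sash","tin","jar","brush","bowl"):
        for r in bot.mark_of(n,l)[:2]: print(n,l,round(r["conf"],2),toworld(n,r["centre"]))
print(bot.observe()["time"])
E
```

```text
scene lip 0.89 [0.5309 0.0064 0.1027]
scene hood 0.75 [ 0.6791  0.0088 -0.0001]
scene tin 0.9 [ 0.4534 -0.1748 -0.0021]
scene jar 0.9 [0.4616 0.2005 0.0023]
scene brush 0.58 [ 0.4783 -0.3593  0.0037]
side lip 0.8 [0.5252 0.0051 0.1081]
side hood 0.65 [ 0.4775 -0.3624 -0.0028]
side sash 0.67 [0.5609 0.0021 0.0908]
side tin 0.66 [ 0.4535 -0.1735 -0.0025]
side tin 0.42 [0.4651 0.2052 0.0016]
side jar 0.85 [0.4613 0.2053 0.0015]
side brush 0.88 [ 0.4783 -0.3646 -0.0044]
side brush 0.59 [0.5285 0.0052 0.1058]
1.7
```

View pics/scene0.png

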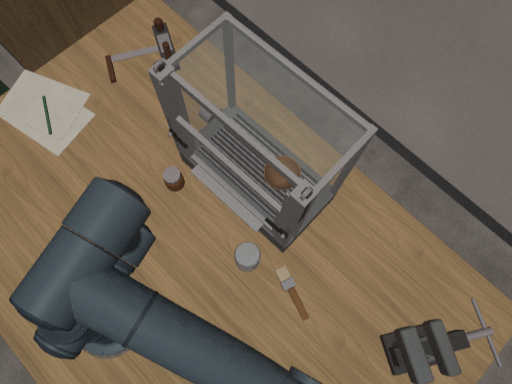

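View pics/side0.png

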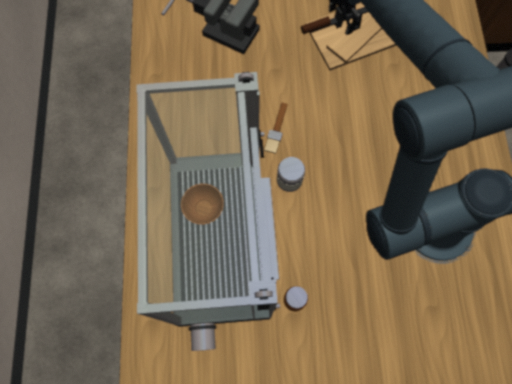

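```bash
python3 - <<'E'
from h import *
im,d=bot.grab_frame("wrist"); cv2.imwrite("pics/w0.png",im)
print(bot.get_calibration("wrist"))
a=cv2.imread("pics/scene0.png")[110:260,140:320]; b=cv2.imread("pics/side0.png")[60:330,225:315]
cv2.imwrite("pics/c0.png",np.hstack([cv2.resize(a,(540,450),interpolation=2),cv2.resize(b,(180,540),interpolation=2)[:450]]))
E
```

```text
{'vertical_fov': 60.33043881510519, 'cx': 251.89461840766953, 'cy': 194.04431609383525, 'T_tool_cam': array([[-8.45547382e-05, -9.50340615e-01, -3.11211677e-01,
         7.96068520e-02],
       [ 9.99999990e-01, -4.38315759e-05, -1.37847689e-04,
        -7.09907654e-04],
       [ 1.17361360e-04, -3.11211685e-01,  9.50340609e-01,
        -1.25772690e-01],
       [ 0.00000000e+00,  0.00000000e+00,  0.00000000e+00,
         1.00000000e+00]])}
```

View pics/w0.png

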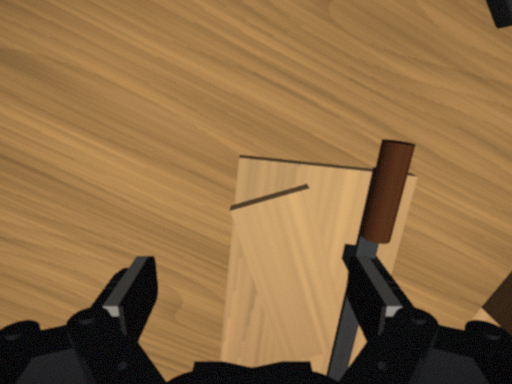

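View pics/c0.png

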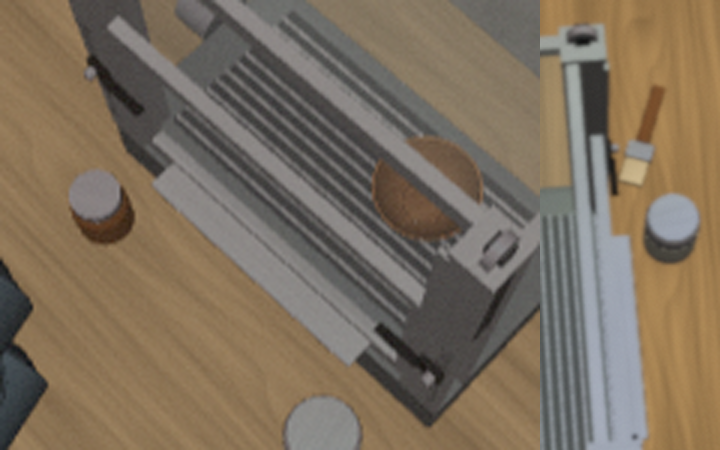

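Call:
carry_out:
  moves:
    - [0,0,6,0]
    - [0,0,6,0]
    - [0,0,6,0]
    - [0,0,6,0]

```text
time: 2.25
tcp_pos: [0.2866, -0.583, 0.4904]
orientation: [3.141, 0.0, 0.457]
wrist_force: [0.2, -1.0, -0.2]
finger_gap: 1.002
```

```bash
python3 - <<'E'
from h import *
np.set_printoptions(precision=4,suppress=True)
d=np.load("scene0.npy"); im=cv2.imread("pics/scene0.png")
for (u0,u1,v0,v1) in ((165,190,125,150),(262,290,214,238)):
    for v in range(v0,v1,1):
        for u in range(u0,u1):
            w=px("scene",u,v,d[v,u])
            if im[v,u].max()<60 and w[0]<0.545: print(u,v,im[v,u],w)
E
```

```text
170 128 [43 49 54] [ 0.2875 -0.3347  1.3496]
171 128 [47 50 52] [0.5364 0.2382 0.2657]
170 129 [25 33 36] [0.5346 0.2439 0.2541]
171 129 [24 28 34] [0.5363 0.2405 0.2564]
172 129 [52 56 58] [0.5374 0.2359 0.2611]
169 130 [36 44 52] [0.5294 0.2415 0.2579]
170 130 [28 33 39] [0.5317 0.2398 0.257 ]
171 130 [28 33 39] [0.5334 0.2365 0.2592]
172 130 [22 28 34] [0.5373 0.2384 0.2515]
170 131 [32 40 42] [0.5294 0.237  0.2575]
171 131 [30 34 38] [0.5313 0.2343 0.2586]
172 131 [30 32 39] [0.5335 0.2322 0.2585]
173 131 [32 40 41] [0.5364 0.2319 0.2549]
172 132 [31 28 35] [0.531  0.229  0.2596]
173 132 [27 28 38] [0.5342 0.2294 0.2548]
174 132 [39 40 46] [0.5357 0.2257 0.2579]
172 133 [40 44 47] [0.529  0.2272 0.2583]
173 133 [31 34 41] [0.5326 0.2284 0.2518]
174 133 [28 30 35] [0.5329 0.222  0.2601]
175 133 [32 35 39] [0.5366 0.2232 0.2535]
172 134 [47 47 50] [0.5278 0.227  0.2538]
173 134 [20 26 29] [0.529  0.2228 0.2578]
174 134 [29 35 37] [0.5324 0.2234 0.2523]
175 134 [23 29 34] [0.5335 0.2189 0.257 ]
176 134 [38 44 45] [0.5351 0.2154 0.2597]
173 135 [24 27 33] [0.5292 0.2258 0.2469]
174 1
[... 5213 characters left out ...]
[ 0.5413 -0.2148  0.2572]
281 231 [26 27 34] [ 0.5434 -0.2167  0.2569]
279 232 [44 44 49] [ 0.5413 -0.2129  0.2396]
280 232 [22 27 30] [ 0.5413 -0.2158  0.2483]
281 232 [18 22 26] [ 0.5419 -0.2184  0.2543]
282 232 [38 38 44] [ 0.5423 -0.2211  0.261 ]
280 233 [44 45 49] [ 0.5422 -0.2164  0.2351]
281 233 [30 32 37] [ 0.5416 -0.2196  0.2466]
283 233 [43 47 48] [ 0.5437 -0.2244  0.2549]
284 233 [35 36 42] [ 0.5444 -0.2269  0.2601]
284 234 [42 45 47] [ 0.5428 -0.2287  0.2582]
285 235 [37 42 45] [ 0.5432 -0.2325  0.2562]
285 236 [34 40 44] [ 0.5421 -0.234   0.252 ]
286 236 [26 31 35] [ 0.5424 -0.2367  0.2592]
285 237 [34 37 41] [ 0.5418 -0.2353  0.2441]
286 237 [33 40 43] [ 0.543  -0.2376  0.2476]
```

Call:
carry_out:
  moves:
    - [0,0,6,0]
    - [0,0,6,0]
    - [0,0,6,0]
    - [0,0,6,0]

```text
time: 2.75
tcp_pos: [0.2865, -0.5825, 0.7306]
orientation: [3.141, 0.0, 0.457]
wrist_force: [-0.9, -1.1, 0.4]
finger_gap: 0.999
```

Call:
carry_out:
  moves:
    - [0,0,6,0]
    - [0,0,6,0]
    - [0,0,6,0]
    - [0,0,6,0]

```text
time: 3.25
tcp_pos: [0.2541, -0.5182, 0.8516]
orientation: [3.09, -0.0, 0.457]
wrist_force: [-0.1, 0.8, 0.3]
finger_gap: 0.997
```

```bash
python3 - <<'E'
from h import *
np.set_printoptions(precision=4,suppress=True)
o=bot.observe(); print(o["time"],o["qpos"],o["tcp_pos"],o["orientation"])
d=np.load("scene0.npy"); im=cv2.imread("pics/scene0.png")
# lip top points
P=[]
for v in range(150,240):
    for u in range(180,275):
        w=px("scene",u,v,d[v,u])
        if .505<w[0]<.56 and .09<w[2]<.15 and abs(w[1])<.14: P.append(w)
P=np.array(P); print(len(P),np.median(P,0), np.percentile(P[:,2],[5,25,50,75,95]))
E
```

```text
3.25 [-1.3157  0.4563  0.1273  0.0176  2.5079 -0.1872] [ 0.2541 -0.5182  0.8516] [ 3.0905 -0.0002  0.4568]Traceback (most recent call last):
  File "<stdin>", line 9, in <module>
  File "h.py", line 9, in px
    f,cx,cy,c=K(n); return toworld(n,[(u-cx)/f*d,(v-cy)/f*d,d])
              ~^^^
  File "h.py", line 5, in K
    c=bot.get_calibration(n); f=192/np.tan(np.radians(c["vertical_fov"])/2); return f,c["cx"],c["cy"],c
ValueError: time passes only in moves, steps and waits
```

Call:
carry_out:
  moves:
    - [0,0,6,0]
    - [0,0,6,0]
    - [1.3,-2.7,3,0]
    - [1.3,-2.7,3,0]

```text
time: 3.75
tcp_pos: [0.2406, -0.4921, 0.8828]
orientation: [3.021, -0.0, 0.457]
wrist_force: [0.3, -1.0, 0.7]
finger_gap: 1.001
```

```bash
python3 - <<'E'
from h import *
np.set_printoptions(precision=4,suppress=True)
o=bot.observe(); print(o["time"],o["qpos"],o["tcp_pos"],o["orientation"])
d=np.load("scene0.npy"); f,cx,cy,c=K("scene")
R=Rotation.from_euler("xyz",c["rotation"]).as_matrix()
v,u=np.mgrid[:384,:512]
W=np.stack([(u-cx)/f*d,(v-cy)/f*d,d],-1)@R.T+c["eye"]
np.save("scene0w.npy",W)
m=(d>0)&(v>150)&(v<240)&(u>180)&(u<275)&(W[...,0]>.505)&(W[...,0]<.54)&(abs(W[...,1])<.13)&(W[...,2]>.09)&(W[...,2]<.16)
P=W[m]; print(len(P),np.median(P,0),np.percentile(P[:,2],[5,25,50,75,95]))
E
```

```text
3.75 [-1.3347  0.3995  0.1284  0.0438  2.496  -0.1839] [ 0.2406 -0.4921  0.8828] [ 3.0214 -0.0001  0.4566]
665 [0.5258 0.0035 0.1141] [0.1094 0.1123 0.1141 0.1158 0.1183]
```

Call:
carry_out:
  moves:
    - [0,0,-6,0]
    - [0,0,-6,0]

```text
time: 4.0
tcp_pos: [0.2419, -0.4967, 0.7984]
orientation: [3.021, -0.0, 0.457]
wrist_force: [0.5, -0.7, 1.7]
finger_gap: 0.997
```

```bash
python3 - <<'E'
from h import *
np.set_printoptions(precision=4,suppress=True)
o=bot.observe(); print(o["time"],o["qpos"],o["tcp_pos"],o["orientation"])
E
```

```text
4.0 [-1.3346  0.1284  0.6821  0.0335  2.2128 -0.1987] [ 0.2419 -0.4967  0.7984] [ 3.0206 -0.0005  0.4565]
```

Call:
carry_out:
  moves:
    - [3,3,-1,-0.05]
    - [3,3,-1,-0.05]
    - [3,3,-1,-0.05]
    - [3,3,-1,-0.05]

```text
time: 4.5
tcp_pos: [0.3631, -0.3748, 0.7585]
orientation: [3.024, 0.0, 0.255]
wrist_force: [0.0, -0.5, -0.3]
finger_gap: 1.0
```

```bash
cat > log.py <<'E'
from h import *
np.set_printoptions(precision=4,suppress=True)
o=bot.observe(); print(o["time"],o["qpos"],o["tcp_pos"],o["orientation"])
open("log.txt","a").write(" ".join("%.5f"%x for x in np.r_[o["qpos"],o["tcp_pos"],o["orientation"]])+"\n")
E
cat > log.txt <<'E'
-1.2881 .2458 1.559 0 1.3387 -.1741 .2865 -.5829 .2472 -3.1397 -.0003 .4567
-1.3157 .4563 .1273 .0176 2.5079 -.1872 .2541 -.5182 .8516 3.0905 -.0002 .4568
-1.3347 .3995 .1284 .0438 2.496 -.1839 .2406 -.4921 .8828 3.0214 -.0001 .4566
-1.3346 .1284 .6821 .0335 2.2128 -.1987 .2419 -.4967 .7984 3.0206 -.0005 .4565
E
python3 log.py
```

```text
4.5 [-1.0018 -0.0056  0.9075 -0.0428  2.1274  0.2893] [ 0.3631 -0.3748  0.7585] [3.024  0.0001 0.255 ]
```

Call:
carry_out:
  moves:
    - [3,3,-1,-0.05]
    - [3,3,-1,-0.05]
    - [3,3,-1,-0.05]
    - [3,3,-1,-0.08]

```text
time: 5.0
tcp_pos: [0.4835, -0.2543, 0.7184]
orientation: [3.023, 0.002, 0.024]
wrist_force: [0.3, -0.9, -0.3]
finger_gap: 0.999
```

```bash
python3 log.py; cat > fk.py <<'E'
import numpy as np
from scipy.spatial.transform import Rotation as Ro
from scipy.optimize import least_squares
def T(R=np.eye(3),p=(0,0,0)):
    M=np.eye(4); M[:3,:3]=R; M[:3,3]=p; return M
rz=lambda a:T(Ro.from_euler('z',a).as_matrix()); ry=lambda a:T(Ro.from_euler('y',a).as_matrix())
tr=lambda *p:T(p=p)
def fk(q,s):
    h,sx,L2,ax,L3,dl,ow,dw,Lt=s
    return tr(0,0,h)@rz(q[0])@tr(sx,0,0)@ry(q[1])@tr(0,0,L2)@ry(q[2])@tr(ax,dl,L3)@rz(q[3])@tr(ow,dw,0)@ry(q[4])@tr(0,0,Lt)@rz(q[5])@rz(np.pi/2)@rz(np.pi)
def data():
    return np.loadtxt("log.txt")
def fit():
    D=data()
    def res(s):
        e=[]
        for r in D:
            M=fk(r[:6],s); e+=list(M[:3,3]-r[6:9])
        return np.r_[e,1e-3*(s-s0)]
    s0=np.array([.2,0,.4,0,.4,.1,0,0.01,.25])
    return least_squares(res,s0),D
if __name__=="__main__":
    np.set_printoptions(precision=4,suppress=True)
    r,D=fit(); print(r.x,r.cost)
    for row in D:
        M=fk(row[:6],r.x); print(M[:3,3]-row[6:9], (Ro.from_matrix(M[:3,:3]).inv()*Ro.from_euler('xyz',row[9:])).as_rotvec())
E
python3 fk.py
```

```text
5.0 [-0.6507  0.0279  0.9542 -0.1071  2.0839  0.8395] [ 0.4835 -0.2543  0.7184] [3.0232 0.0015 0.0244]
[ 0.2734  0.      0.4199  0.0662  0.5688  0.1125 -0.      0.      0.2372] 2.508921377100941e-08
[ 0.0001  0.     -0.    ] [-0.     -0.     -3.1415]
[-0.0001 -0.      0.    ] [-0.     -0.      3.1415]
[ 0. -0. -0.] [ 0.0001 -0.0001  3.1415]
[-0.  0. -0.] [ 0.0001 -0.     -3.1415]
[-0. -0.  0.] [0.     0.     3.1416]
[ 0. -0.  0.] [-0.      0.     -3.1416]
```

```bash
sed -i 's/@rz(np.pi)$//' fk.py; cat > ik.py <<'E'
from fk import *
S=fit()[0].x
lo=np.array([-3.13,-1.02,.13,-.95,.21,-2.74]); hi=np.array([3.13,2.26,2.54,4.09,2.88,2.74])
def rot(tilt,yaw): # tool z tilted from down toward azimuth yaw, camera up
    return Ro.from_euler('z',yaw)*Ro.from_euler('y',-tilt)*Ro.from_euler('x',np.pi)
def ik(p,R,seeds=None,n=30,rs=np.random.RandomState(0)):
    sol=[]
    def res(q):
        M=fk(q,S); return np.r_[5*(M[:3,3]-p),(Ro.from_matrix(M[:3,:3])*R.inv()).as_rotvec()]
    seeds=[lo+(hi-lo)*rs.rand(6) for _ in range(n)] if seeds is None else seeds
    for s in seeds:
        r=least_squares(res,s,bounds=(lo,hi))
        if r.cost<1e-8 and not any(np.abs(r.x-t).max()<.02 for t in sol): sol.append(r.x)
    return sol
E
cat > a.py <<'E'
from ik import *
np.set_printoptions(precision=2,suppress=True)
for y in (-.08,0,.08):
  for tilt in np.radians([40,50,60,75,90]):
    for z in (.10,.24):
        tip=np.array([.532,y,z]); R=rot(tilt,.03); p=tip-.017*R.as_matrix()[:,2]
        print(y,np.degrees(tilt).round(),z,*ik(p,R))
E
python3 a.py
```

```text
-0.08 40.0 0.1 [-0.53 -0.13  2.34  0.88  0.46  0.3 ]
-0.08 40.0 0.24 [-0.53 -0.41  2.26  0.53  0.74  0.71]
-0.08 50.0 0.1 [-0.58 -0.13  2.42  1.42  0.46 -0.26]
-0.08 50.0 0.24 [-0.58 -0.46  2.36  0.82  0.64  0.44]
-0.08 60.0 0.1 [-0.63 -0.07  2.48  1.88  0.59 -0.74]
-0.08 60.0 0.24 [-0.63 -0.49  2.45  1.2   0.6   0.07]
-0.08 75.0 0.1 [-0.68  0.12  2.5   2.24  0.94 -1.15]
-0.08 75.0 0.24
-0.08 90.0 0.1 [-0.7   0.39  2.44  2.39  1.34 -1.36]
-0.08 90.0 0.24
0 40.0 0.1 [-0.32 -0.16  2.37  0.72  0.34  0.6 ]
0 40.0 0.24 [-0.32 -0.44  2.29  0.37  0.66  1.  ]
0 50.0 0.1 [-0.36 -0.16  2.45  1.52  0.29 -0.2 ]
0 50.0 0.24 [-0.36 -0.5   2.39  0.63  0.51  0.74]
0 60.0 0.1 [-0.39 -0.11  2.51  2.18  0.44 -0.87]
0 60.0 0.24 [-0.39 -0.54  2.48  1.1   0.41  0.29]
0 75.0 0.1 [-0.43  0.09  2.53  2.54  0.85 -1.27]
0 75.0 0.24
0 90.0 0.1 [-0.44  0.38  2.47  2.65  1.31 -1.43]
0 90.0 0.24
0.08 40.0 0.1 [-0.1  -0.13  2.35  0.36  0.25  1.12]
0.08 40.0 0.24 [-0.1  -0.41  2.27  0.15  0.6   1.34]
0.08 50.0 0.1
0.08 50.0 0.24 [-0.12 -0.47  2.37  0.29  0.4   1.21]
0.08 60.0 0.1 [-0.13 -0.08  2.48  2.71  0.33 -1.24]
0.08 60.0 0.24
0.08 75.0 0.1 [-0.14  0.11  2.51  2.91  0.79 -1.45]
0.08 75.0 0.24
0.08 90.0 0.1 [-0.15  0.38  2.45  2.96  1.27 -1.52]
0.08 90.0 0.24
```

```bash
cat > rat.py <<'E'
from ik import *
def row(q,d,spin,w):
    M=fk(q,S); p=M[:3,3]+np.array(d)/100; R=Ro.from_euler('z',spin)*Ro.from_matrix(M[:3,:3])
    def res(x):
        N=fk(x,S); return np.r_[(N[:3,3]-p),w*(Ro.from_matrix(N[:3,:3])*R.inv()).as_rotvec()]
    return least_squares(res,np.clip(q,lo+1e-6,hi-1e-6),bounds=(lo,hi),xtol=1e-10).x
if __name__=="__main__":
    np.set_printoptions(precision=3,suppress=True)
    R=Ro.from_euler('xyz',[np.pi,0,.4567])
    q0=ik(np.array([.2865,-.5827,.7304]),R,seeds=[[-1.3,0,.7,0,2.2,-.18]])[0]
    for w in (1,.5,.3,.2,.1,.05):
        q=q0
        for _ in range(4): q=row(q,[0,0,6],0,w)
        M=fk(q,S); print(w,q,M[:3,3],Ro.from_matrix(M[:3,:3]).as_euler('xyz'))
        for d in ([0,0,6],[0,0,6],[1.3,-2.7,3],[1.3,-2.7,3]): q=row(q,d,0,w)
        M=fk(q,S); print('   ',q,M[:3,3],Ro.from_matrix(M[:3,:3]).as_euler('xyz'))
E
python3 rat.py; head -3 log.txt
```

```text
1 [-1.317  0.448  0.13   0.007  2.544 -0.196] [ 0.249 -0.506  0.855] [ 3.121 -0.     0.457]
    [-1.333  0.399  0.13   0.018  2.57  -0.204] [ 0.233 -0.476  0.881] [ 3.097 -0.     0.457]
0.5 [-1.32   0.437  0.13   0.027  2.495 -0.183] [ 0.252 -0.512  0.862] [ 3.061 -0.     0.457]
    [-1.341  0.377  0.13   0.064  2.457 -0.174] [ 0.24  -0.489  0.896] [ 2.961 -0.     0.457]
0.3 [-1.326  0.417  0.13   0.063  2.392 -0.161] [ 0.257 -0.523  0.877] [ 2.935 -0.     0.457]
    [-1.358  0.337  0.13   0.139  2.201 -0.135] [ 0.255 -0.519  0.937] [ 2.661 -0.     0.457]
0.2 [-1.334  0.393  0.13   0.103  2.249 -0.141] [ 0.265 -0.54   0.9  ] [ 2.766 -0.     0.457]
    [-1.371  0.31   0.13   0.2    1.869 -0.113] [ 0.274 -0.558  1.002] [ 2.298 -0.     0.457]
0.1 [-1.345  0.365  0.13   0.151  2.022 -0.121] [ 0.279 -0.567  0.944] [ 2.509 -0.     0.457]
    [-1.368  0.315  0.13   0.25   1.396 -0.11 ] [ 0.299 -0.609  1.097] [ 1.827 -0.     0.457]
0.05 [-1.348  0.357  0.13   0.167  1.926 -0.116] [ 0.284 -0.578  0.963] [ 2.404 -0.     0.457]
    [-1.36   0.332  0.13   0.266  1.184 -0.117] [ 0.309 -0.629  1.135] [ 1.632 -0.     0.457]
-1.2881 .2458 1.559 0 1.3387 -.1741 .2865 -.5829 .2472 -3.1397 -.0003 .4567
-1.3157 .4563 .1273 .0176 2.5079 -.1872 .2541 -.5182 .8516 3.0905 -.0002 .4568
-1.3347 .3995 .1284 .0438 2.496 -.1839 .2406 -.4921 .8828 3.0214 -.0001 .4566
```

```bash
cat > b.py <<'E'
from rat import *
np.set_printoptions(precision=2,suppress=True)
D=data(); Rc=Ro.from_euler('xyz',D[-1][9:])
for az in (-.25,):
 for r,z in ((.9,.3),(.8,.6),(.7,.7),(.6,.75)):
  s=ik(np.array([r*np.cos(az),r*np.sin(az),z]),Ro.from_euler('xyz',[3.0232,0,0.0]),seeds=[[-.4,.3,.9,0,2,.9],[-.4,.8,.5,0,1.8,.9]])
  if not s: print(r,z,'none'); continue
  for ph in (-30,0,30,60,90):
    q=s[0]; d=[6.2*np.cos(np.radians(ph))*np.cos(az),6.2*np.cos(np.radians(ph))*np.sin(az),6.2*np.sin(np.radians(ph))]
    o=[]
    for k in range(24):
        q=row(q,d,0,.65)
        if k%8==7:
            M=fk(q,S); zt=M[:3,2]; o+=[np.degrees(np.arccos(-zt[2])).round(1)]
    print(r,z,ph,o,M[:3,3],zt,q)
E
python3 b.py
```

```text
0.9 0.3 -30 [np.float64(12.8), np.float64(23.6), np.float64(33.3)] [ 1.02 -0.28 -0.27] [ 0.51 -0.21 -0.84] [-0.37  1.79  0.13 -0.03  0.64  1.18]
0.9 0.3 0 [np.float64(15.1), np.float64(27.9), np.float64(40.1)] [ 1.1  -0.3   0.13] [ 0.6  -0.24 -0.77] [-0.36  1.39  0.13 -0.02  0.93  1.18]
0.9 0.3 30 [np.float64(15.2), np.float64(28.4), np.float64(42.1)] [ 1.01 -0.28  0.54] [ 0.61 -0.27 -0.74] [-0.37  0.96  0.13 -0.03  1.32  1.16]
0.9 0.3 60 [np.float64(12.9), np.float64(24.5), np.float64(37.6)] [ 0.74 -0.21  0.86] [ 0.54 -0.27 -0.79] [-0.41  0.53  0.13 -0.03  1.83  1.1 ]
0.9 0.3 90 [np.float64(9.2), np.float64(16.7), np.float64(25.8)] [ 0.37 -0.12  1.01] [ 0.36 -0.25 -0.9 ] [-0.59  0.14  0.13 -0.01  2.43  0.95]
0.8 0.6 -30 [np.float64(11.3), np.float64(21.4), np.float64(31.9)] [ 1.05 -0.28 -0.18] [ 0.48 -0.22 -0.85] [-0.36  1.68  0.13 -0.05  0.77  1.2 ]
0.8 0.6 0 [np.float64(14.6), np.float64(27.1), np.float64(39.6)] [ 1.09 -0.3   0.22] [ 0.58 -0.25 -0.77] [-0.36  1.29  0.13 -0.04  1.03  1.18]
0.8 0.6 30 [np.float64(15.7), np.float64(28.9), np.float64(42.6)] [ 0.96 -0.27  0.62] [ 0.62 
[... 1081 characters left out ...]
4(8.4), np.float64(16.5), np.float64(27.3)] [ 1.05 -0.28 -0.09] [ 0.41 -0.21 -0.89] [-0.36  1.59  0.13 -0.07  0.95  1.21]
0.6 0.75 0 [np.float64(11.7), np.float64(22.9), np.float64(35.7)] [ 1.07 -0.29  0.29] [ 0.53 -0.25 -0.81] [-0.36  1.21  0.13 -0.05  1.18  1.18]
0.6 0.75 30 [np.float64(13.4), np.float64(25.4), np.float64(39.0)] [ 0.91 -0.26  0.67] [ 0.56 -0.28 -0.78] [-0.38  0.8   0.13 -0.05  1.54  1.14]
0.6 0.75 60 [np.float64(12.9), np.float64(23.5), np.float64(35.7)] [ 0.6  -0.18  0.94] [ 0.5  -0.3  -0.81] [-0.45  0.37  0.13 -0.05  2.02  1.05]
0.6 0.75 90 [np.float64(10.8), np.float64(17.6), np.float64(25.2)] [ 0.2  -0.08  1.04] [ 0.32 -0.28 -0.9 ] [-1.19 -0.08  0.13  0.43  2.66  0.79]
```

```bash
cat > c.py <<'E'
from rat import *
np.set_printoptions(precision=2,suppress=True)
q0=data()[-1][:6]
for d in ([5,0,3.7],[5,1,3.5],[4.4,0,4.4],[4.3,1.2,4.3],[4,2,4.3]):
    q=q0
    for k in range(40):
        q=row(q,d,0,.65)
        if k%8==7:
            M=fk(q,S); zt=M[:3,2]; print(d,k+1,np.degrees(np.arccos(-zt[2])).round(1),M[:3,3],zt,'jaw',M[:3,1],q)
E
python3 c.py
```

```text
[5, 0, 3.7] 8 12.1 [ 0.68 -0.2   0.77] [ 0.12 -0.17 -0.98] jaw [ 0.02 -0.98  0.17] [-0.4   0.59  0.13 -0.14  2.23  1.04]
[5, 0, 3.7] 16 23.1 [ 0.78 -0.14  0.75] [ 0.32 -0.22 -0.92] jaw [ 0.01 -0.97  0.24] [-0.29  0.64  0.13 -0.13  1.98  1.16]
[5, 0, 3.7] 24 36.0 [ 0.86 -0.11  0.75] [ 0.53 -0.26 -0.81] jaw [-0.02 -0.96  0.29] [-0.23  0.69  0.13 -0.13  1.71  1.22]
[5, 0, 3.7] 32 49.6 [ 0.93 -0.1   0.76] [ 0.71 -0.27 -0.65] jaw [-0.05 -0.94  0.33] [-0.19  0.73  0.13 -0.13  1.43  1.25]
[5, 0, 3.7] 40 62.8 [ 0.98 -0.08  0.78] [ 0.85 -0.26 -0.46] jaw [-0.09 -0.93  0.35] [-0.17  0.76  0.13 -0.11  1.16  1.26]
[5, 1, 3.5] 8 11.4 [ 0.69 -0.13  0.77] [ 0.12 -0.16 -0.98] jaw [ 0.02 -0.99  0.16] [-0.31  0.59  0.13 -0.15  2.25  1.12]
[5, 1, 3.5] 16 21.6 [ 0.79 -0.04  0.74] [ 0.32 -0.19 -0.93] jaw [ 0.01 -0.98  0.2 ] [-0.15  0.65  0.13 -0.15  2.    1.29]
[5, 1, 3.5] 24 34.0 [0.87 0.02 0.73] [ 0.53 -0.19 -0.83] jaw [ 0.   -0.97  0.23] [-0.06  0.7   0.13 -0.16  1.73  1.37]
[5, 1, 3.5] 32 47.3 [0.94 0.06 0.73] [ 0.71 -0.17 -0.68] jaw [-0.01 -0.97  0.24] [-0.01  0.75  0.13 -0.16  1.45  1.41]
[5, 1, 3.5
[... 1244 characters left out ...]
59.5 [0.87 0.12 0.87] [ 0.85 -0.13 -0.51] jaw [-0.01 -0.97  0.24] [ 0.06  0.62  0.13 -0.19  1.37  1.44]
[4, 2, 4.3] 8 10.6 [ 0.63 -0.07  0.83] [ 0.11 -0.15 -0.98] jaw [ 0.02 -0.99  0.15] [-0.24  0.5   0.13 -0.17  2.36  1.17]
[4, 2, 4.3] 16 19.5 [0.68 0.07 0.83] [ 0.29 -0.16 -0.94] jaw [ 0.02 -0.98  0.18] [-0.01  0.52  0.13 -0.2   2.18  1.38]
[4, 2, 4.3] 24 30.8 [0.73 0.16 0.83] [ 0.49 -0.14 -0.86] jaw [ 0.02 -0.98  0.17] [ 0.13  0.55  0.13 -0.22  1.95  1.5 ]
[4, 2, 4.3] 32 43.5 [0.78 0.22 0.84] [ 0.68 -0.09 -0.73] jaw [ 0.03 -0.99  0.16] [ 0.2   0.58  0.13 -0.23  1.7   1.56]
[4, 2, 4.3] 40 56.8 [0.82 0.27 0.86] [ 0.84 -0.03 -0.55] jaw [ 0.06 -0.99  0.14] [ 0.25  0.61  0.13 -0.24  1.43  1.59]
```

Call:
carry_out:
  moves:
    - [4,2,4.3,0]
    - [4,2,4.3,0]
    - [4,2,4.3,0]
    - [4,2,4.3,0]
    - [4,2,4.3,0]
    - [4,2,4.3,0]
    - [4,2,4.3,0]
    - [4,2,4.3,0]
  hand: 0
  newtons: 20

```text
time: 6.0
tcp_pos: [0.6275, -0.0759, 0.8301]
orientation: [2.98, -0.114, 0.044]
wrist_force: [0.2, -0.8, -0.2]
finger_gap: 0.001
```

```bash
python3 log.py
```

```text
6.0 [-0.2534  0.501   0.1281 -0.1711  2.3489  1.1522] [ 0.6275 -0.0759  0.8301] [ 2.9797 -0.1138  0.0442]
```

Exactly as the model predicted. Continue the same push.

Call:
carry_out:
  moves:
    - [4,2,4.3,0]
    - [4,2,4.3,0]
    - [4,2,4.3,0]
    - [4,2,4.3,0]
    - [4,2,4.3,0]
    - [4,2,4.3,0]
    - [4,2,4.3,0]
    - [4,2,4.3,0]

```text
time: 7.0
tcp_pos: [0.6835, 0.0639, 0.8336]
orientation: [2.939, -0.333, 0.086]
wrist_force: [1.0, -0.2, -0.3]
finger_gap: -0.002
```

Call:
carry_out:
  moves:
    - [4,2,4.3,0]
    - [4,2,4.3,0]
    - [4,2,4.3,0]
    - [4,2,4.3,0]
    - [4,2,4.3,0]
    - [4,2,4.3,0]
    - [4,2,4.3,0]
    - [4,2,4.3,0]

```text
time: 8.0
tcp_pos: [0.74, 0.1555, 0.8421]
orientation: [2.91, -0.583, 0.148]
wrist_force: [0.4, -0.2, 0.2]
finger_gap: -0.004
```

```bash
python3 log.py
cat > d.py <<'E'
from ik import *
np.set_printoptions(precision=2,suppress=True)
q=data()[-1][:6]; M=fk(q,S); print(M)
# shape of joint margins: roll fixed as now approx; scan y, az, tilt
best=[]
for tilt in np.radians([50,55,60,65]):
  for y in (-.1,-.05,0,.05,.1):
    for az in (-.6,-.3,0,.3,.6):
      ok=[]
      for z in (.06,.10,.17,.25):
        R=Ro.from_euler('z',az)*Ro.from_euler('y',-tilt)*Ro.from_euler('x',np.pi)
        p=np.array([.532,y,z])-.017*R.as_matrix()[:,2]
        s=ik(p,R,n=5)
        ok.append(max([np.minimum(x-lo,hi-x).min() for x in s]) if s else -1)
      best.append((min(ok),np.degrees(tilt).round(),y,az,np.round(ok,2)))
best.sort(key=lambda t:-t[0])
for b in best[:30]: print(*b)
E
python3 d.py
```

```text
8.0 [ 0.1268  0.5473  0.1275 -0.2311  1.8717  1.4833] [0.74   0.1555 0.8421] [ 2.9095 -0.5833  0.1477]
[[ 0.83  0.02  0.56  0.74]
 [ 0.12 -0.98 -0.15  0.16]
 [ 0.55  0.19 -0.81  0.84]
 [ 0.    0.    0.    1.  ]]
0.3025351798384639 55.0 -0.1 0.6 [0.31 0.3  0.31 0.34]
0.29008672656203016 60.0 -0.1 0.6 [0.31 0.29 0.29 0.32]
0.2788357965607968 65.0 -0.1 0.6 [0.31 0.29 0.28 0.3 ]
0.25977063970272374 50.0 -0.05 0.6 [0.27 0.26 0.27 0.32]
0.24434268977199292 55.0 -0.05 0.6 [0.26 0.24 0.25 0.29]
0.22895753816851272 60.0 -0.05 0.6 [0.25 0.23 0.23 0.26]
0.2174140022463087 50.0 0 0.6 [0.23 0.22 0.23 0.28]
0.2150571279988749 65.0 -0.05 0.6 [0.25 0.23 0.22 0.24]
0.1997858554771632 50.0 -0.1 0.3 [0.21 0.2  0.21 0.26]
0.19870466368437345 55.0 0 0.6 [0.21 0.2  0.2  0.24]
0.18019123203742682 60.0 0 0.6 [0.2  0.19 0.18 0.21]
0.17705542960045406 55.0 -0.1 0.3 [0.19 0.18 0.18 0.22]
0.16765892871751298 55.0 0.05 0.6 [0.18 0.17 0.17 0.21]
0.1634362797929252 65.0 0 0.6 [0.2  0.18 0.16 0.19]
0.15499936199108566 50.0 -0.05 0.3 [0.16 0.15 0.17 0.22]
0.15473911052028866 60.0 -0.1 0.3 [0.18 0.16 0.15 0.19]
0.15295430280078381 55.0 0.1 0.6 [0.17 0.15 0.16 0.2 ]
0.14601410428909345 60.0 0.05 0.6 [0.17 0.15 0.15 0.18]
0.1345017391479888 65.0 -0.1 0.3 [0.17 0.15 0.13 0.16]
0.12943213512537177 55.0 -0.05 0.3 [0.14 0.13 0.13 0.18]
0.1284435472689185 60.0 0.1 0.6 [0.15 0.13 0.13 0.16]
0.12840235618216456 50.0 -0.1 0 [0.14 0.13 0.14 0.2 ]
0.12637160402638292 65.0 0.05 0.6 [0.17 0.14 0.13 0.15]
0.12569996290083107 50.0 0 0.3 [0.13 0.13 0.14 0.19]
0.12021369065916288 50.0 0.1 0.3 [0.13 0.12 0.13 0.19]
0.11380805770561508 50.0 0.05 0.3 [0.12 0.11 0.13 0.18]
0.10614298666175204 65.0 0.1 0.6 [0.15 0.12 0.11 0.13]
0.10426050558824995 60.0 -0.05 0.3 [0.13 0.11 0.1  0.14]
0.1007841764439803 50.0 -0.05 0 [0.11 0.1  0.11 0.17]
0.0975159248800046 55.0 0 0.3 [0.11 0.1  0.1  0.15]
```

Call:
carry_out:
  moves:
    - [4,2,4.3,0]
    - [4,2,4.3,0]
    - [4,2,4.3,0]
    - [4,2,4.3,0]
    - [4,2,4.3,0]
    - [4,2,4.3,0]
    - [4,2,4.3,0]
    - [4,2,4.3,0]

```text
time: 9.0
tcp_pos: [0.7967, 0.2199, 0.8625]
orientation: [2.867, -0.85, 0.239]
wrist_force: [-0.6, -0.5, 0.5]
finger_gap: -0.002
```

Call:
carry_out:
  moves:
    - [4,2,4.3,0]
    - [4,2,4.3,0]
    - [4,2,4.3,0]
    - [4,2,4.3,0]
    - [4,2,4.3,0]
    - [4,2,4.3,0]
    - [4,2,4.3,0]

```text
time: 9.88
tcp_pos: [0.841, 0.2622, 0.8877]
orientation: [2.783, -1.08, 0.372]
wrist_force: [-0.2, 0.9, -0.6]
finger_gap: -0.0
```

```bash
python3 log.py
cat > e.py <<'E'
from ik import *
np.set_printoptions(precision=3,suppress=True)
q=data()[-1][:6]; M=fk(q,S); print(M)
zt=M[:3,2]; tilt=np.arccos(-zt[2]); a0=np.arctan2(zt[1],zt[0]); print(np.degrees(tilt),a0)
R0=Ro.from_matrix(M[:3,:3])
for az in (.2,.3,.4,.5):
  for y in (0,.03):
    for x in (.42,.532):
     for z in (.06,.10,.17,.25):
      R=Ro.from_euler('z',az-a0)*R0; p=np.array([x,y,z])-.017*R.as_matrix()[:,2]
      s=ik(p,R,n=6); print(az,y,x,z,*[(t,np.minimum(t-lo,hi-t).min().round(2)) for t in s])
E
python3 e.py
```

```text
9.875 [ 0.2384  0.6125  0.1276 -0.2487  1.31    1.5717] [0.841  0.2622 0.8877] [ 2.7833 -1.0804  0.3717]
[[ 0.439  0.052  0.897  0.841]
 [ 0.171 -0.985 -0.027  0.262]
 [ 0.882  0.165 -0.441  0.888]
 [ 0.     0.     0.     1.   ]]
63.82643494635941 -0.029772411357656056
0.2 0 0.42 0.06
0.2 0 0.42 0.1
0.2 0 0.42 0.17
0.2 0 0.42 0.25
0.2 0 0.532 0.06
0.2 0 0.532 0.1 (array([-0.516, -0.049,  2.5  ,  1.959,  0.69 , -1.039]), np.float64(0.04))
0.2 0 0.532 0.17 (array([-0.516, -0.308,  2.515,  1.652,  0.632, -0.651]), np.float64(0.02))
0.2 0 0.532 0.25 (array([-0.516, -0.531,  2.483,  1.31 ,  0.655, -0.227]), np.float64(0.06))
0.2 0.03 0.42 0.06
0.2 0.03 0.42 0.1
0.2 0.03 0.42 0.17
0.2 0.03 0.42 0.25
0.2 0.03 0.532 0.06 (array([-0.423,  0.107,  2.481,  2.208,  0.71 , -1.266]), np.float64(0.06))
0.2 0.03 0.532 0.1 (array([-0.423, -0.057,  2.508,  2.062,  0.636, -1.079]), np.float64(0.03))
0.2 0.03 0.532 0.17 (array([-0.423, -0.32 ,  2.523,  1.714,  0.558, -0.66 ]), np.float64(0.02))
0.2 0.03 0.532 0.25 (array([-0.423, -0.544,  2.491,  1.305,  0.574, -0.179]), np.float64(0.05))
0.3 0 0.42 0.0
[... 1957 characters left out ...]
.046,  2.405,  1.575,  0.958, -0.967]), np.float64(0.14))
0.5 0 0.532 0.17 (array([-0.647, -0.179,  2.418,  1.428,  0.973, -0.709]), np.float64(0.12))
0.5 0 0.532 0.25 (array([-0.647, -0.382,  2.39 ,  1.282,  1.022, -0.44 ]), np.float64(0.15))
0.5 0.03 0.42 0.06
0.5 0.03 0.42 0.1
0.5 0.03 0.42 0.17
0.5 0.03 0.42 0.25
0.5 0.03 0.532 0.06 (array([-0.571,  0.171,  2.402,  1.728,  0.923, -1.122]), np.float64(0.14))
0.5 0.03 0.532 0.1 (array([-0.571,  0.027,  2.425,  1.635,  0.91 , -0.97 ]), np.float64(0.11))
0.5 0.03 0.532 0.17 (array([-0.571, -0.205,  2.439,  1.466,  0.914, -0.694]), np.float64(0.1))
0.5 0.03 0.532 0.25 (array([-0.571, -0.412,  2.41 ,  1.295,  0.959, -0.406]), np.float64(0.13))
```

```bash
cat > f.py <<'E'
from rat import *
np.set_printoptions(precision=3,suppress=True)
q0=data()[-1][:6]; M0=fk(q0,S); 
def sim(wps,n0=0,verbose=True):
    q=q0; out=[q]
    for (t,az,n) in wps:
        M=fk(q,S); zt=M[:3,2]; a=np.arctan2(zt[1],zt[0]); tip=M[:3,3]+.017*zt
        Rf=Ro.from_euler('z',az-a)*Ro.from_matrix(M[:3,:3]); pf=np.array(t)-.017*Rf.as_matrix()[:,2]
        d=(pf-M[:3,3])*100/n; sp=(az-a)/n
        mq=0
        for _ in range(n):
            qn=row(q,d,sp,.65); mq=np.maximum(mq,abs(qn-q)*8); q=qn; out.append(q)
        M=fk(q,S); zt=M[:3,2]
        print(n,'row',d.round(2),sp.round(3),'tip',M[:3,3]+.017*zt,'err',np.linalg.norm(M[:3,3]-pf).round(4),'tilt',np.degrees(np.arccos(-zt[2])).round(1),'q',q,'speed',mq)
    return out
if __name__=="__main__":
  for az,y in ((.4,.03),(.6,.05),(.8,.06)):
    print(az,y)
    sim([((.55,.05,.75),az,10),((.47,y-.03,.45),az,8),((.47,y-.03,.2),az,6),((.485,y-.02,.06),az,6),((.53,y,.07),az,3),((.53,y,.25),az,8),((.53,y,.22),az,2),((.48,y-.03,.22),az,3)])
E
python3 f.py
```

```text
0.4 0.03
10 row [-3.05 -2.18 -1.3 ] 0.043 tip [0.55 0.05 0.75] err 0.0 tilt 63.8 q [-0.449 -0.51   1.566  0.784  1.267  0.631] speed [0.914 1.864 2.908 0.968 1.117 0.939]
8 row [-1.   -0.63 -3.75] -0.0 tip [0.47 0.   0.45] err 0.0 tilt 63.8 q [-0.752 -0.874  2.295  1.032  1.271  0.146] speed [0.356 0.439 0.825 0.26  0.109 0.521]
6 row [-0.   -0.   -4.17] -0.0 tip [ 0.491 -0.007  0.206] err 0.0234 tilt 63.4 q [-0.719 -0.478  2.54   1.312  0.99  -0.488] speed [0.151 1.171 0.58  0.69  0.522 1.273]
6 row [-0.11  0.29 -2.43] -0.002 tip [0.493 0.007 0.06 ] err 0.0082 tilt 63.3 q [-0.672  0.069  2.516  1.727  0.92  -1.126] speed [0.094 0.809 0.104 0.597 0.234 0.898]
3 row [1.24 0.75 0.33] -0.001 tip [0.53 0.03 0.07] err 0.0 tilt 63.3 q [-0.533  0.096  2.447  1.825  0.836 -1.093] speed [0.391 0.081 0.192 0.28  0.23  0.095]
8 row [ 0.   -0.    2.25] 0.0 tip [0.53 0.03 0.25] err 0.0 tilt 63.3 q [-0.533 -0.475  2.446  1.291  0.843 -0.316] speed [0.    0.688 0.11  0.573 0.13  0.824]
2 row [-0.   0.  -1.5] 0.0 tip [0.53 0.03 0.22] err 0.0 tilt 63.3 q [-0.533 -0.405  2.464  1.369  0.822 -0.431] sp
[... 2081 characters left out ...]
383  1.373  1.149 -1.122] speed [0.073 0.691 0.152 0.284 0.266 0.579]
3 row [1.5  0.67 0.33] 0.0 tip [0.53 0.06 0.07] err 0.0 tilt 63.8 q [-0.569  0.219  2.301  1.446  1.089 -1.057] speed [0.346 0.097 0.226 0.215 0.163 0.178]
8 row [ 0.   -0.    2.25] 0.0 tip [0.53 0.06 0.25] err 0.0 tilt 63.8 q [-0.569 -0.262  2.303  1.23   1.202 -0.544] speed [0.    0.56  0.091 0.241 0.15  0.531]
2 row [-0.   0.  -1.5] -0.0 tip [0.53 0.06 0.22] err 0.0 tilt 63.8 q [-0.569 -0.198  2.317  1.26   1.177 -0.624] speed [0.    0.263 0.062 0.121 0.101 0.321]
3 row [-1.67 -1.   -0.  ] 0.0 tip [0.48 0.03 0.22] err 0.0 tilt 63.8 q [-0.724 -0.319  2.41   1.187  1.313 -0.643] speed [0.438 0.325 0.258 0.203 0.385 0.058]
```

Call:
carry_out:
  moves:
    - [-1.9,-1.4,-0.8,0.045]
    - [-1.9,-1.4,-0.8,0.045]
    - [-1.9,-1.4,-0.8,0.045]
    - [-1.9,-1.4,-0.8,0.045]
    - [-1.9,-1.4,-0.8,0.045]
    - [-1.9,-1.4,-0.8,0.045]
    - [-1.9,-1.4,-0.8,0.045]
    - [-1.9,-1.4,-0.8,0.045]

```text
time: 10.88
tcp_pos: [0.6878, 0.1494, 0.8236]
orientation: [2.783, -1.08, 0.733]
wrist_force: [-0.2, 0.2, 0.3]
finger_gap: 0.0
```

Call:
carry_out:
  moves:
    - [-1.9,-1.4,-0.8,0.045]
    - [-1.9,-1.4,-0.8,0.045]
    - [-1.9,-1.4,-0.8,0.045]
    - [-1.9,-1.4,-0.8,0.045]
    - [-1.9,-1.4,-0.8,0.045]
    - [-1.9,-1.4,-0.8,0.045]
    - [-1.9,-1.4,-0.8,0.045]
    - [-1.9,-1.4,-0.8,0.045]

```text
time: 11.88
tcp_pos: [0.5359, 0.0374, 0.7595]
orientation: [2.782, -1.079, 1.092]
wrist_force: [0.2, -0.7, 0.2]
finger_gap: -0.001
```

```bash
python3 log.py; cat > g.py <<'E'
from f import *
az=.7;y=.055
print('tip now',M0[:3,3]+.017*M0[:3,2], np.arctan2(M0[1,2],M0[0,2]))
sim([((.46,.02,.45),az,8),((.46,.02,.2),az,6),((.48,.03,.06),az,5)])
E
python3 g.py
```

```text
11.875 [-0.5549 -0.4087  1.4963  1.017   1.5216  0.3876] [0.5359 0.0374 0.7595] [ 2.7823 -1.0787  1.0924]
tip now [0.548 0.047 0.752] 0.6894685664903009
8 row [-1.09 -0.34 -3.77] 0.001 tip [0.46 0.02 0.45] err 0.0 tilt 63.7 q [-0.787 -0.732  2.228  1.107  1.529 -0.082] speed [0.273 0.42  0.842 0.115 0.062 0.504]
6 row [-0.    0.   -4.17] -0.0 tip [0.46 0.02 0.2 ] err 0.0 tilt 63.7 q [-0.787 -0.4    2.507  1.206  1.276 -0.649] speed [0.    0.873 0.537 0.268 0.387 0.999]
5 row [ 0.4  0.2 -2.8] -0.0 tip [0.48 0.03 0.06] err 0.0 tilt 63.7 q [-0.717  0.143  2.436  1.437  1.107 -1.127] speed [0.116 0.916 0.208 0.425 0.353 0.786]
```

Call:
carry_out:
  moves:
    - [-1.1,-0.3,-3.8,0]
    - [-1.1,-0.3,-3.8,0]
    - [-1.1,-0.3,-3.8,0]
    - [-1.1,-0.3,-3.8,0]
    - [-1.1,-0.3,-3.8,0]
    - [-1.1,-0.3,-3.8,0]
    - [-1.1,-0.3,-3.8,0]
    - [-1.1,-0.3,-3.8,0]

```text
time: 12.88
tcp_pos: [0.4483, 0.0136, 0.4543]
orientation: [2.783, -1.078, 1.09]
wrist_force: [0.1, 0.2, -0.7]
finger_gap: 0.001
```

Call:
carry_out:
  moves:
    - [0,0,-4,0]
    - [0,0,-4,0]
    - [0,0,-4,0]
    - [0,0,-4,0]
    - [0,0,-4,0]
    - [0,0,0,0]

```text
time: 13.62
tcp_pos: [0.4475, 0.0147, 0.2528]
orientation: [2.799, -1.08, 1.077]
wrist_force: [0.6, -0.1, 0.4]
finger_gap: 0.001
```

```bash
python3 log.py; python3 - <<'E'
from h import *
np.set_printoptions(precision=4,suppress=True)
o=bot.observe()
Rt=Rotation.from_euler("xyz",o["orientation"]).as_matrix(); 
im,d=bot.grab_frame("wrist"); cv2.imwrite("pics/w1.png",im)
T=np.array(bot.get_calibration("wrist")["T_tool_cam"])
np.savez("w1.npz",d=d,p=o["tcp_pos"],R=Rt)
for l in ("lip","mark","sash","jar","tin"):
    for r in bot.mark_of("wrist",l)[:1]:
        c=(T@np.r_[r["centre"],1])[:3]; print(l,r["conf"],Rt@c+o["tcp_pos"])
im,d=bot.grab_frame("scene"); cv2.imwrite("pics/s1.png",im)
im,d=bot.grab_frame("side"); cv2.imwrite("pics/d1.png",im)
print(bot.observe()["time"], o["tcp_pos"]+.017*Rt[:,2])
E
```

```text
13.625 [-0.7762 -0.5355  2.494   1.1711  1.3153 -0.4896] [0.4475 0.0147 0.2528] [ 2.7988 -1.0797  1.0767]
sash 0.91 [0.5571 0.0094 0.0944]
jar 0.85 [ 0.4615  0.2043 -0.0001]
14.025 [0.4593 0.0244 0.2453]
```

View pics/w1.png

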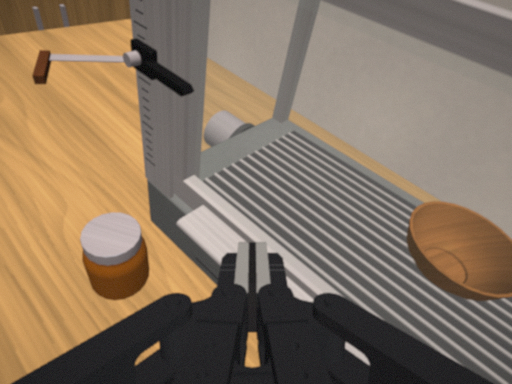

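View pics/d1.png

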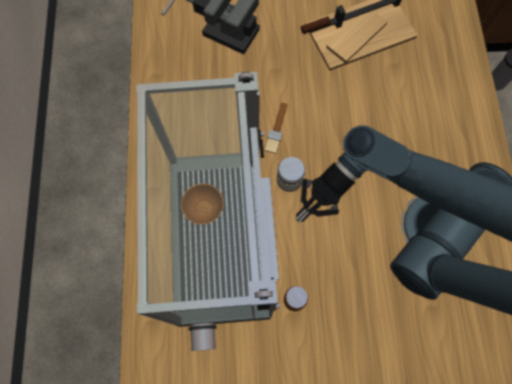

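```bash
python3 - <<'E'
from h import *
np.set_printoptions(precision=4,suppress=True)
z=np.load("w1.npz"); d=z["d"]; c=bot.get_calibration("wrist"); T=np.array(c["T_tool_cam"])
f=192/np.tan(np.radians(c["vertical_fov"])/2)
v,u=np.mgrid[:384,:512]
C=np.stack([(u-c["cx"])/f*d,(v-c["cy"])/f*d,d],-1)
W=(C@T[:3,:3].T+T[:3,3])@z["R"].T+z["p"]
np.save("w1w.npy",W)
im=cv2.imread("pics/w1.png")
m=(im.max(-1)<70)&(u>148)&(u<195)&(v>55)&(v<100)&(d>0)
P=W[m]; print(len(P)); 
yy=P[:,1]
for a in np.arange(.16,.22,.01):
    q=P[(yy>=a)&(yy<a+.01)]
    if len(q): print(a,len(q),q[:,0].min(),q[:,0].max(),np.percentile(q[:,2],[3,25,50,75,97]))
# lip top
m=(d>0)&(v>190)&(v<280)&(W[...,0]>.50)&(W[...,0]<.545)&(abs(W[...,1])<.16)&(W[...,2]>.07)&(W[...,2]<.14)
P=W[m]; print(len(P),np.percentile(P[:,2],[3,25,50,75,97]))
for a in np.arange(-.05,.16,.02):
    q=P[(P[:,1]>=a)&(P[:,1]<a+.02)]
    if len(q)>5: print(round(a,2),len(q),'x',np.percentile(q[:,0],[2,98]),'z',np.median(q[:,2]))
a=im[40:110,130:210]; b=im[180:290,150:320]
cv2.imwrite("pics/w1c.png",np.hstack([cv2.resize(a,(360,315),interpolation=2),cv2.resize(b,(430,278),interpolation=2)[:315] if 0 else cv2.copyMakeBorder(cv2.resize(b,(430,278),interpolation=2),0,37,0,0,0)]))
E
```

```text
766
0.16 76 0.5260018387769881 0.5363699316727975 [0.244  0.2451 0.246  0.247  0.2485]
0.17 147 0.5252751611143162 0.5368067570359588 [0.2424 0.2462 0.2482 0.2486 0.2491]
0.18000000000000002 144 0.5250601133753817 0.5496844664696016 [0.2391 0.245  0.2481 0.2485 0.249 ]
0.19000000000000003 135 0.5249208853056405 0.5438183926960782 [0.2423 0.2451 0.2482 0.2486 0.2491]
0.20000000000000004 143 0.5242875030082529 0.5437635386039694 [0.2412 0.2443 0.248  0.2485 0.249 ]
0.21000000000000005 121 0.5246384565300897 0.5380403857072444 [0.2343 0.2481 0.2488 0.251  0.2538]
2032 [0.1106 0.1141 0.1147 0.1152 0.1186]
0.07 13 x [0.5101 0.5324] z 0.11457801112936061
0.09 603 x [0.5102 0.5441] z 0.11461553890776013
0.11 627 x [0.5097 0.5446] z 0.11464846649875132
0.13 620 x [0.5092 0.5449] z 0.11473150789438719
0.15 169 x [0.5089 0.5449] z 0.11474684244906475
```

View pics/w1c.png

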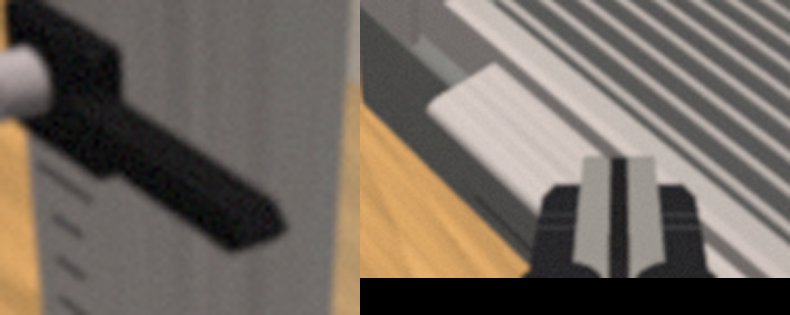

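```bash
python3 - <<'E'
from h import *
c=bot.get_calibration("wrist"); T=np.array(c["T_tool_cam"]); f=192/np.tan(np.radians(c["vertical_fov"])/2)
for t in ([0,0,.017],[.011,0,.017],[0,0,.03],[.011,.0145,.017]):
    p=np.linalg.inv(T)@np.r_[t,1]; print(t,c["cx"]+f*p[0]/p[2],c["cy"]+f*p[1]/p[2],p[2])
d=np.load("w1.npz")["d"]; print(d[236:262:3,240:268:7])
E
cat > g.py <<'E'
from f import *
az=.69
print('tip now',M0[:3,3]+.017*M0[:3,2], np.arctan2(M0[1,2],M0[0,2]))
sim([((.465,.025,.12),az,5),((.475,.02,.055),az,3),((.525,.055,.055),az,4),((.525,.055,.235),az,10),((.525,.055,.19),az,3),((.47,.02,.19),az,4),((.47,.02,.32),az,4)])
E
python3 g.py
```

```text
[0, 0, 0.017] 253.34885733207244 259.2565305280109 0.16041463121636937
[0.011, 0, 0.017] 253.37405124826552 238.68050255195791 0.15699198186862373
[0, 0, 0.03] 253.24893928694513 246.85892173968833 0.1727693216508026
[0.011, 0.0145, 0.017] 283.886370875651 238.67490537614293 0.15698845420288665
[[0.33040875 0.32284072 0.32372788 0.31621498]
 [0.3312771  0.32483792 0.32050094 0.3170748 ]
 [0.32749587 0.32730278 0.3184456  0.31992045]
 [0.14993067 0.15205203 0.15034167 0.15084499]
 [0.14787513 0.14818703 0.14825626 0.14740042]
 [0.         0.14547652 0.14568552 0.14586386]
 [0.14304416 0.14352706 0.1435943  0.14320832]
 [0.13908795 0.13978745 0.14002597 0.1403281 ]
 [0.13704526 0.13836057 0.13778879 0.13716498]]
tip now [0.459 0.024 0.245] 0.6921332694203485
5 row [ 0.11  0.01 -2.51] -0.0 tip [0.465 0.025 0.12 ] err 0.0 tilt 63.6 q [-0.761 -0.126  2.505  1.319  1.164 -0.906] speed [0.025 0.77  0.101 0.298 0.261 0.728]
3 row [ 0.33 -0.17 -2.17] -0.0 tip [0.475 0.02  0.055] err 0.0 tilt 63.6 q [-0.75   0.156  2.439  1.424  1.115 -1.137] speed [0.029 0.756 0.199 0.284 0.16  0.639]
4 row [1.25 0.87 0.  ] 0.0 tip [0.525 0.055 0.055] err 0.0 tilt 63.6 q [-0.57   0.222  2.351  1.562  1.022 -1.105] speed [0.385 0.138 0.187 0.297 0.194 0.069]
10 row [ 0.  -0.   1.8] 0.0 tip [0.525 0.055 0.235] err 0.0 tilt 63.6 q [-0.57  -0.311  2.37   1.271  1.103 -0.521] speed [0.    0.492 0.093 0.25  0.113 0.485]
3 row [-0.   0.  -1.5] -0.0 tip [0.525 0.055 0.19 ] err 0.0 tilt 63.6 q [-0.57  -0.201  2.386  1.335  1.07  -0.658] speed [0.    0.311 0.055 0.179 0.094 0.377]
4 row [-1.38 -0.87 -0.  ] -0.0 tip [0.47 0.02 0.19] err 0.0 tilt 63.6 q [-0.761 -0.343  2.491  1.232  1.232 -0.669] speed [0.413 0.285 0.221 0.217 0.355 0.03 ]
4 row [-0.    0.    3.25] -0.0 tip [0.47 0.02 0.32] err 0.0 tilt 63.6 q [-0.761 -0.619  2.398  1.137  1.373 -0.315] speed [0.    0.721 0.27  0.255 0.287 0.807]
```

Call:
carry_out:
  moves:
    - [0.1,0,-2.5,0]
    - [0.1,0,-2.5,0]
    - [0.1,0,-2.5,0]
    - [0.1,0,-2.5,0]
    - [0.1,0,-2.5,0]
    - [0.3,-0.2,-2.2,0]
    - [0.3,-0.2,-2.2,0]
    - [0.3,-0.2,-2.0,0]

```text
time: 15.02
tcp_pos: [0.4632, 0.0071, 0.0663]
orientation: [2.782, -1.078, 1.092]
wrist_force: [0.1, 0.6, 0.0]
finger_gap: -0.004
```

```bash
python3 log.py; python3 g.py | head -1; python3 - <<'E'
from h import *
im,d=bot.grab_frame("wrist"); cv2.imwrite("pics/w2.png",im)
im,d=bot.grab_frame("side"); cv2.imwrite("pics/d2.png",im[100:320,200:420])
E
```

```text
15.025 [-0.758   0.1441  2.4398  1.4146  1.1213 -1.1351] [0.4632 0.0071 0.0663] [ 2.7819 -1.078   1.092 ]
tip now [0.475 0.017 0.059] 0.6885368487645255
```

View pics/w2.png

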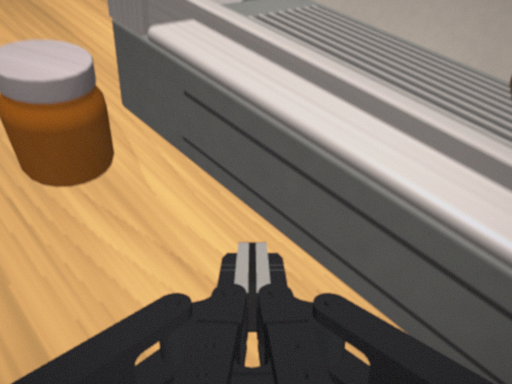

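View pics/d2.png

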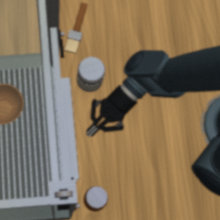

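Call:
carry_out:
  moves:
    - [1.2,0.9,-0.1,0]
    - [1.2,0.9,-0.1,0]
    - [1.2,0.9,0,0]
    - [1.3,0.9,0,0]
    - [0,0,0,0]

```text
time: 15.75
tcp_pos: [0.5124, 0.0439, 0.0659]
orientation: [2.779, -1.079, 1.097]
wrist_force: [0.2, 1.0, -0.2]
finger_gap: 0.002
```

```bash
python3 log.py; python3 g.py | head -1; python3 - <<'E'
from h import *
im,d=bot.grab_frame("wrist"); cv2.imwrite("pics/w3.png",im)
E
```

```text
15.75 [-0.575   0.2115  2.3549  1.5547  1.0267 -1.1073] [0.5124 0.0439 0.0659] [ 2.7789 -1.0786  1.0966]
tip now [0.524 0.054 0.058] 0.6900347704029163
```

View pics/w3.png

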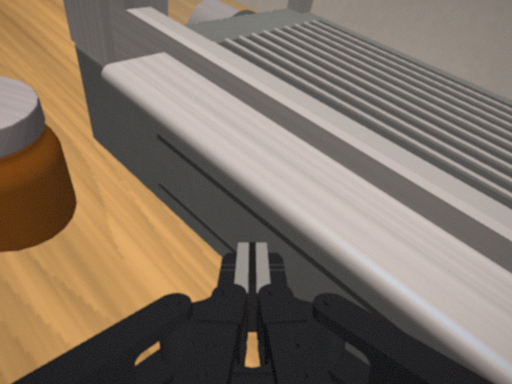

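Call:
carry_out:
  moves:
    - [0,0,0.5,0]
    - [0,0,0.4,0]
    - [0,0,0.3,0]
    - [0,0,0.3,0]

```text
time: 16.3
tcp_pos: [0.5108, 0.0439, 0.0791]
orientation: [2.787, -1.077, 1.088]
wrist_force: [-3.1, -0.5, -1.9]
finger_gap: -0.003
```

Call:
carry_out:
  moves:
    - [0,0,0.3,0]
    - [0,0,0.3,0]
    - [0,0,0.3,0]

```text
time: 16.68
tcp_pos: [0.5121, 0.0434, 0.0892]
orientation: [2.782, -1.079, 1.092]
wrist_force: [0.3, -0.8, -1.0]
finger_gap: -0.002
```

Call:
carry_out:
  moves:
    - [0,0,0.3,0]
    - [0,0,0.3,0]
    - [0,0,0.3,0]

```text
time: 17.05
tcp_pos: [0.5115, 0.0437, 0.0975]
orientation: [2.785, -1.078, 1.089]
wrist_force: [-0.3, -1.3, -2.2]
finger_gap: 0.002
```

```bash
cat > lip.py <<'E'
from h import *
import sys
np.set_printoptions(precision=4,suppress=True)
n=sys.argv[1]
o=bot.observe(); Rt=Rotation.from_euler("xyz",o["orientation"]).as_matrix()
im,d=bot.grab_frame("wrist"); cv2.imwrite(f"pics/{n}.png",im)
c=bot.get_calibration("wrist"); T=np.array(c["T_tool_cam"]); f=192/np.tan(np.radians(c["vertical_fov"])/2)
v,u=np.mgrid[:384,:512]
W=(np.stack([(u-c["cx"])/f*d,(v-c["cy"])/f*d,d],-1)@T[:3,:3].T+T[:3,3])@Rt.T+o["tcp_pos"]
im2,d2=bot.grab_frame("scene"); cv2.imwrite(f"pics/{n}s.png",im2)
c=bot.get_calibration("scene"); f=192/np.tan(np.radians(c["vertical_fov"])/2)
W2=np.stack([(u-c["cx"])/f*d2,(v-c["cy"])/f*d2,d2],-1)@Rotation.from_euler("xyz",c["rotation"]).as_matrix().T+c["eye"]
for nm,w,dd in (("wrist",W,d),("scene",W2,d2)):
    x=w[...,0]+.03*w[...,1]
    m=(dd>0)&(x>.517)&(x<.542)&(abs(w[...,1])<.14)&(w[...,2]>.09)&(w[...,2]<.30)
    if nm=="wrist": m&=~((u>150)&(v>235))|(u<150)
    z=w[...,2][m]
    h,e=np.histogram(z,bins=np.arange(.09,.30,.002))
    k=h.argmax(); s=abs(z-e[k]-.001)<.005; y=w[...,1][m][s]
    print(nm,len(z),"lip top z",np.median(z[s]),s.sum(),"underside",np.median(z[s])-.01,"y",y.min(),y.max())
print(o["time"],o["tcp_pos"],o["wrist_force"])
E
python3 lip.py w4
```

```text
wrist 7623 lip top z 0.11900119026841793 7623 underside 0.10900119026841794 y 0.029851404213062233 0.13999417345625081
scene 638 lip top z 0.11906721910667861 605 underside 0.10906721910667862 y -0.13988549824669871 0.13995998948151522
17.05 [0.5115 0.0437 0.0975] [-0.3432 -1.2549 -2.201 ]
```

View pics/w4.png

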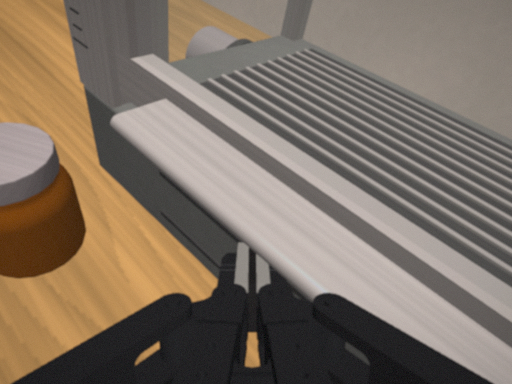

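Call:
carry_out:
  moves:
    - [0,0,0.4,0]
    - [0,0,0.6,0]
    - [0,0,0.7,0]
    - [0,0,0.7,0]
    - [0,0,0.7,0]
    - [0,0,0.7,0]
    - [0,0,0.7,0]
    - [0,0,0.7,0]

```text
time: 18.15
tcp_pos: [0.5114, 0.0438, 0.15]
orientation: [2.785, -1.078, 1.09]
wrist_force: [-1.2, -0.9, -2.8]
finger_gap: 0.001
```

Call:
carry_out:
  moves:
    - [0,0,0.7,0]
    - [0,0,0.7,0]
    - [0,0,0.7,0]
    - [0,0,0.7,0]
    - [0,0,0.7,0]
    - [0,0,0.6,0]
    - [0,0,0.4,0]
    - [0,0,0.3,0]

```text
time: 19.15
tcp_pos: [0.5115, 0.0438, 0.1978]
orientation: [2.784, -1.078, 1.09]
wrist_force: [-1.9, -0.5, -2.2]
finger_gap: -0.0
```

```bash
python3 lip.py w5
```

```text
wrist 7627 lip top z 0.21906876594992136 7627 underside 0.20906876594992135 y 0.02963896292484105 0.13997661143174414
scene 725 lip top z 0.21890430463415245 708 underside 0.20890430463415244 y -0.13998800770025385 0.13900700481474226
19.15 [0.5115 0.0438 0.1978] [-1.8672 -0.5381 -2.1529]
```

View pics/w5.png

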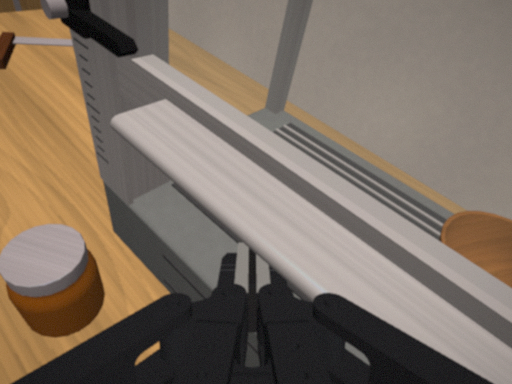

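Call:
carry_out:
  moves:
    - [0,0,0.4,0]
    - [0,0,0.5,0]
    - [0,0,0.6,0]
    - [0,0,0.6,0]
    - [0,0,0.5,0]
    - [0,0,0.4,0]
    - [0,0,0.3,0]
    - [0,0,0.1,0]

```text
time: 20.25
tcp_pos: [0.5116, 0.0438, 0.2318]
orientation: [2.784, -1.078, 1.091]
wrist_force: [-0.6, -0.6, -2.2]
finger_gap: 0.003
```

Call:
carry_out:
  moves:
    - [0,0,0.1,0]
    - [0,0,0,0]

```text
time: 20.5
tcp_pos: [0.5116, 0.0438, 0.2326]
orientation: [2.784, -1.079, 1.09]
wrist_force: [-1.5, -0.8, -2.2]
finger_gap: -0.003
```

```bash
python3 lip.py w6
```

```text
wrist 7619 lip top z 0.25407793123828715 7619 underside 0.24407793123828714 y 0.029617224975049733 0.1399771942353666
scene 776 lip top z 0.25332023646754454 760 underside 0.24332023646754453 y -0.1398561849087848 0.13975667896777627
20.5 [0.5116 0.0438 0.2326] [-1.454  -0.7593 -2.1527]
```

View pics/w6.png

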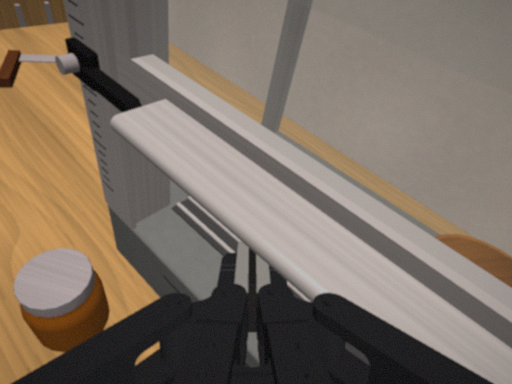

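Call:
carry_out:
  moves:
    - [0,0,-0.4,0]
    - [0,0,-1,0]
    - [0,0,-1.5,0]
    - [0,0,-1.5,0]
    - [-1.4,-0.9,0,0]
    - [-1.4,-0.9,0,0]
    - [-1.4,-0.9,0,0]
    - [-1,-0.6,0,0]

```text
time: 21.6
tcp_pos: [0.4594, 0.0102, 0.1886]
orientation: [2.783, -1.079, 1.09]
wrist_force: [0.1, -0.4, -0.6]
finger_gap: 0.003
```

Call:
carry_out:
  moves:
    - [0,-0.5,1.5,0]
    - [0,-0.5,1.5,0]
    - [0,0,0,0]
    - [0,0,0,0]

```text
time: 22.1
tcp_pos: [0.4594, 0.001, 0.218]
orientation: [2.786, -1.078, 1.089]
wrist_force: [-0.1, -0.0, -1.0]
finger_gap: -0.001
```

```bash
sed -i 's/^print(o\["time"\]/np.savez(n+".npz",W=W,W2=W2,im=im,im2=im2)\n&/' lip.py; python3 lip.py w7; python3 log.py; python3 - <<'E'
from h import *
im,d=bot.grab_frame("side"); cv2.imwrite("pics/d7.png",im)
np.set_printoptions(precision=4,suppress=True)
z=np.load("w7.npz"); v,u=np.mgrid[:384,:512]
for W,im,n in ((z["W"],z["im"],"w"),(z["W2"],z["im2"],"s")):
  for lo,hi in ((.175,.205),(-.205,-.17)):
    x=W[...,0]+.03*W[...,1]
    m=(W[...,1]>lo)&(W[...,1]<hi)&(abs(x-.535)<.008)&(abs(W[...,2]-.247)<.012)&(im.max(-1)<75)
    if m.sum()>5: print(n,lo,m.sum(),np.percentile(W[...,2][m],[5,50,75,90]))
for l in ("tin","jar","brush"):
    for r in bot.mark_of("side",l)[:1]: print(l,toworld("side",r["centre"]))
for l in ("lip","mark"):
    for r in bot.mark_of("scene",l)[:1]: print(l,r["conf"],toworld("scene",r["centre"]))
E
```

```text
wrist 6412 lip top z 0.21474210023731827 6412 underside 0.20474210023731826 y -0.03115409855922343 0.13998890013184692
scene 728 lip top z 0.21424881162112241 706 underside 0.2042488116211224 y -0.13962438165771313 0.139651033509685
22.1 [0.4594 0.001  0.218 ] [-0.0664 -0.0182 -1.0415]
22.2 [-0.7812 -0.3817  2.4728  1.2064  1.269  -0.6248] [0.4593 0.0012 0.2178] [ 2.7876 -1.0789  1.0876]
w 0.175 457 [0.2416 0.248  0.2485 0.2487]
s 0.175 40 [0.2412 0.2477 0.2498 0.2517]
s -0.205 49 [0.2442 0.2483 0.2491 0.2505]
tin [ 0.4514 -0.1747 -0.0034]
jar [0.4613 0.206  0.0004]
brush [ 0.4761 -0.3643 -0.0033]
lip 0.97 [0.5279 0.006  0.2022]
```

View pics/w7.png

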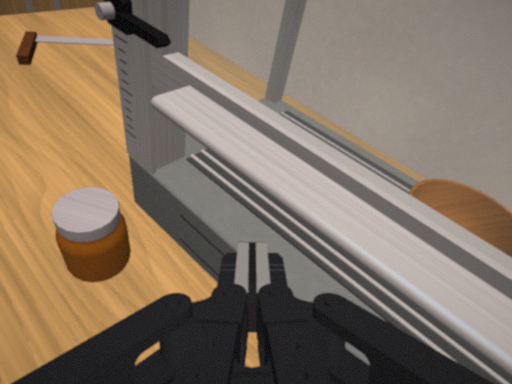

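View pics/d7.png

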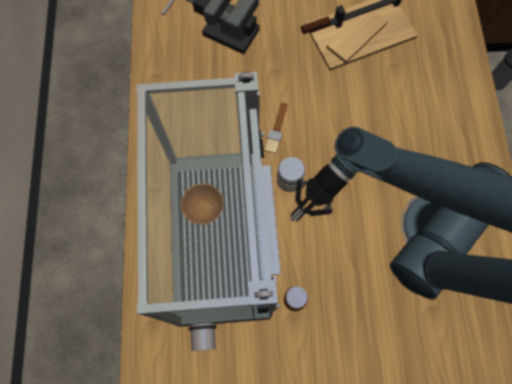

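```bash
python3 lip.py w8 | head -2; python3 - <<'E'
import cv2,numpy as np
a=cv2.imread("pics/w6.png")[220:340,200:400]
cv2.imwrite("pics/w6c.png",cv2.resize(a,(800,480),interpolation=cv2.INTER_CUBIC))
E
```

```text
wrist 6404 lip top z 0.2147736738934667 6404 underside 0.20477367389346668 y -0.0320315335145429 0.13990149273488303
scene 725 lip top z 0.214381961878662 695 underside 0.20438196187866198 y -0.13950194653974282 0.13901160371460025
```

View pics/w6c.png

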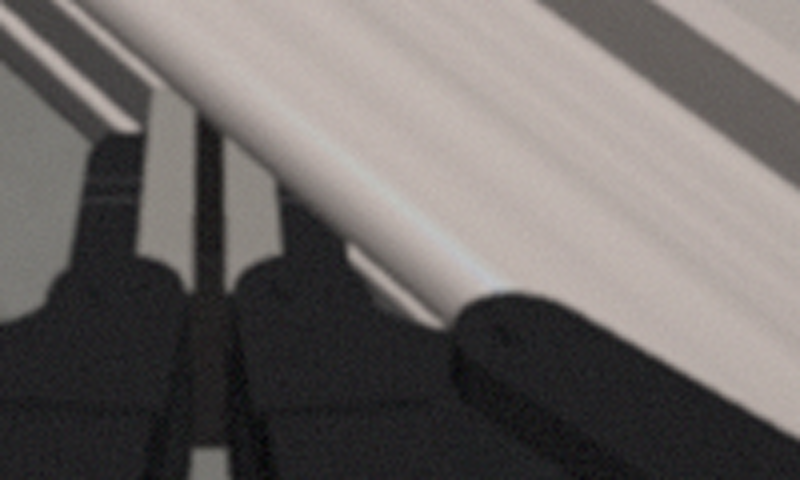

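```bash
cat > g2.py <<'E'
from f import *
print('tip now',M0[:3,3]+.017*M0[:3,2], np.arctan2(M0[1,2],M0[0,2]))
for az in (.35,.45):
  print(az); y=.04
  sim([((.478,y-.02,.16),az,6),((.517,y,.16),az,3),((.517,y,.24),az,8),((.517,y,.235),az,1),((.49,y-.02,.235),az,3)])
E
python3 g2.py
```

```text
tip now [0.471 0.011 0.21 ] 0.690499931364965
0.35
6 row [ 0.07  0.23 -0.84] -0.057 tip [0.507 0.011 0.161] err 0.0305 tilt 63.3 q [-0.611 -0.32   2.54   1.498  0.835 -0.654] speed [0.315 0.229 0.25  0.567 0.632 0.194]
3 row [ 0.33  0.96 -0.04] -0.004 tip [0.517 0.04  0.16 ] err 0.0 tilt 63.3 q [-0.501 -0.303  2.531  1.578  0.737 -0.661] speed [0.296 0.058 0.031 0.228 0.262 0.036]
8 row [0. 0. 1.] 0.0 tip [0.517 0.04  0.24 ] err 0.0 tilt 63.3 q [-0.501 -0.538  2.504  1.299  0.772 -0.28 ] speed [0.    0.275 0.051 0.308 0.062 0.416]
1 row [-0.   0.  -0.5] -0.0 tip [0.517 0.04  0.235] err 0.0 tilt 63.3 q [-0.501 -0.526  2.507  1.314  0.768 -0.301] speed [0.    0.095 0.026 0.12  0.032 0.168]
3 row [-0.9  -0.67 -0.  ] -0.0 tip [0.499 0.018 0.237] err 0.0094 tilt 63.2 q [-0.603 -0.597  2.54   1.261  0.871 -0.284] speed [0.293 0.293 0.165 0.167 0.294 0.074]
0.45
6 row [ 0.08  0.2  -0.84] -0.04 tip [0.494 0.015 0.16 ] err 0.0173 tilt 63.5 q [-0.669 -0.314  2.54   1.424  0.956 -0.682] speed [0.214 0.232 0.182 0.405 0.457 0.177]
3 row [ 0.75  0.85 -0.01] -0.003 tip [0.517 0.04  0.16 ] err 0.0 tilt 63.5 q [-0.549 -0.257  2.5    1.508  0.854 -0.691] speed [0.325 0.159 0.113 0.229 0.278 0.034]
8 row [0. 0. 1.] 0.0 tip [0.517 0.04  0.24 ] err 0.0 tilt 63.5 q [-0.549 -0.486  2.474  1.298  0.897 -0.364] speed [0.    0.265 0.048 0.232 0.062 0.354]
1 row [-0.   0.  -0.5] -0.0 tip [0.517 0.04  0.235] err 0.0 tilt 63.5 q [-0.549 -0.474  2.477  1.309  0.894 -0.382] speed [0.    0.094 0.025 0.092 0.031 0.147]
3 row [-0.9  -0.67 -0.  ] -0.0 tip [0.49  0.02  0.235] err 0.0 tilt 63.5 q [-0.661 -0.571  2.533  1.257  1.003 -0.37 ] speed [0.309 0.262 0.153 0.141 0.307 0.038]
```

Call:
carry_out:
  moves:
    - [0,0,-1.4,0]
    - [0,0,-1.4,0]
    - [0,0,-1.4,0]
    - [0,0,-1.4,0]
    - [1.1,0.8,0,-0.06]
    - [1.1,0.8,0,-0.06]
    - [1.1,0.8,0,-0.06]
    - [1.1,0.8,0,-0.06]

```text
time: 23.6
tcp_pos: [0.5039, 0.0329, 0.1626]
orientation: [2.784, -1.079, 0.848]
wrist_force: [0.4, 0.1, 0.2]
finger_gap: -0.001
```

```bash
python3 lip.py w9;python3 log.py; python3 g2.py | head -1
```

```text
wrist 16226 lip top z 0.21488028696615066 16226 underside 0.20488028696615065 y -0.03972652360632805 0.13999342172936116
scene 726 lip top z 0.21433195209814615 704 underside 0.20433195209814614 y -0.1396457129385826 0.13957637132269735
23.6 [0.5039 0.0329 0.1626] [0.4371 0.1301 0.1902]
23.7 [-0.5485 -0.2373  2.5003  1.5282  0.8564 -0.7249] [0.5034 0.0342 0.1625] [ 2.7847 -1.0784  0.8526]
tip now [0.517 0.041 0.155] 0.45230414337859515
```

View pics/w9.png

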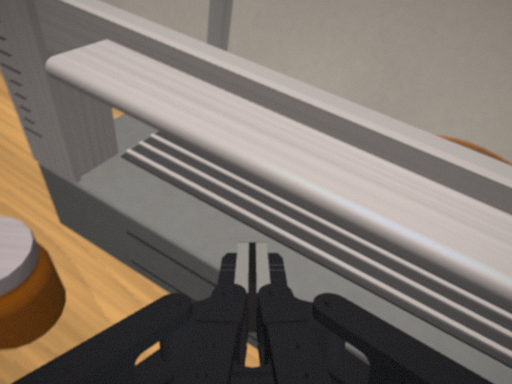

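Call:
carry_out:
  moves:
    - [0,0,0.7,0]
    - [0,0,0.7,0]
    - [0,0,0.6,0]
    - [0,0,0.4,0]
    - [0,0,0.3,0]
    - [0,0,0.3,0]
    - [0,0,0.3,0]
    - [0,0,0.3,0]

```text
time: 24.7
tcp_pos: [0.5035, 0.0328, 0.1986]
orientation: [2.785, -1.078, 0.85]
wrist_force: [0.5, -0.8, -3.3]
finger_gap: 0.002
```

Call:
carry_out:
  moves:
    - [0,0,0.3,0]
    - [0,0,0.3,0]
    - [0,0,0.3,0]

```text
time: 25.08
tcp_pos: [0.5033, 0.0329, 0.2073]
orientation: [2.786, -1.078, 0.849]
wrist_force: [-1.2, -0.4, -3.2]
finger_gap: 0.002
```

```bash
python3 lip.py w10; python3 - <<'E'
import cv2
a=cv2.imread("pics/w10.png")[200:340,180:420]
cv2.imwrite("pics/w10c.png",cv2.resize(a,(800,467),interpolation=cv2.INTER_CUBIC))
E
```

```text
wrist 8925 lip top z 0.2235380827813815 8925 underside 0.21353808278138148 y 0.001584814237838808 0.13998351882385482
scene 723 lip top z 0.22358660194555313 696 underside 0.21358660194555312 y -0.13932794579948118 0.13995127492939535
25.075 [0.5033 0.0329 0.2073] [-1.1932 -0.4223 -3.1768]
```

View pics/w10c.png

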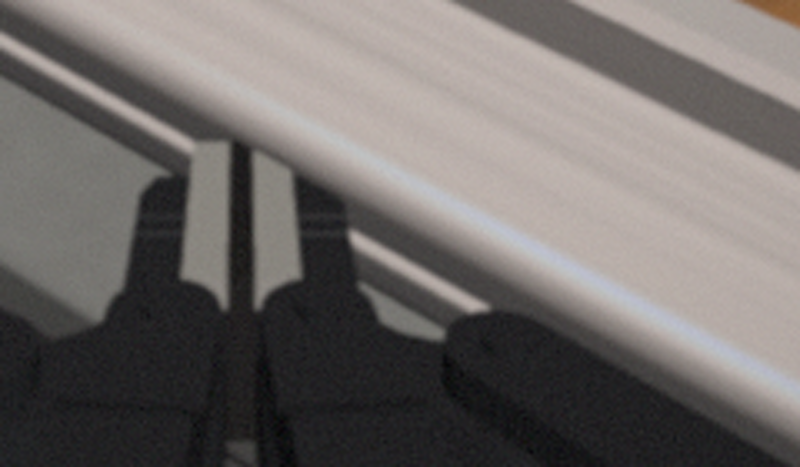

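Call:
carry_out:
  moves:
    - [0,0,0.4,0]
    - [0,0,0.5,0]
    - [0,0,0.5,0]
    - [0,0,0.5,0]
    - [0,0,0.5,0]
    - [0,0,0.3,0]
    - [0,0,0.3,0]
    - [0,0,0.1,0]

```text
time: 26.18
tcp_pos: [0.5035, 0.0328, 0.2387]
orientation: [2.784, -1.078, 0.85]
wrist_force: [-2.2, 0.6, -2.4]
finger_gap: 0.001
```

```bash
python3 lip.py w11
```

```text
wrist 8914 lip top z 0.25491338869238567 8914 underside 0.24491338869238566 y 0.0019177970027148654 0.139966745818151
scene 773 lip top z 0.25431207875728323 753 underside 0.24431207875728322 y -0.13992875073038175 0.1397385582556273
26.175 [0.5035 0.0328 0.2387] [-2.232   0.6492 -2.4379]
```

Call:
carry_out:
  moves:
    - [-0.3,0,-0.2,0]
    - [-0.5,-0.2,-0.2,0]
    - [-0.6,-0.4,-0.2,0]
    - [0,0,0,0]

```text
time: 26.78
tcp_pos: [0.4893, 0.0262, 0.2325]
orientation: [2.784, -1.079, 0.849]
wrist_force: [-0.2, -0.3, -0.5]
finger_gap: -0.003
```

```bash
python3 lip.py w12
```

```text
wrist 10365 lip top z 0.25502217235838687 10365 underside 0.24502217235838686 y -0.03278393948391172 0.13999025876465737
scene 771 lip top z 0.2545704987307804 753 underside 0.2445704987307804 y -0.1398718360889964 0.13990832653749757
26.775 [0.4893 0.0262 0.2325] [-0.2049 -0.3312 -0.4626]
```

View pics/w12.png

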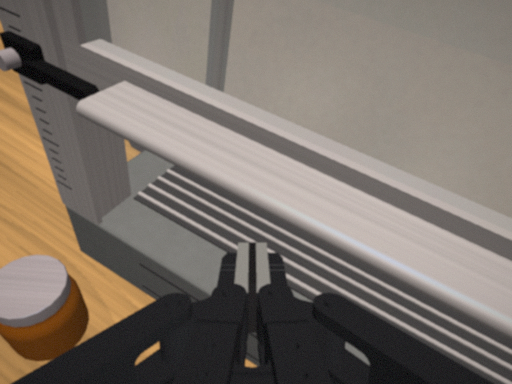

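Call:
carry_out:
  moves:
    - [-0.8,-0.6,-0.3,0.06]
    - [-0.8,-0.6,-0.3,0.06]
    - [-0.8,-0.6,-0.3,0.06]
    - [-0.8,-0.6,0,0.06]
    - [0,0,0,0]
    - [0,0,0,0]

```text
time: 27.62
tcp_pos: [0.4577, 0.003, 0.2236]
orientation: [2.784, -1.079, 1.09]
wrist_force: [0.2, 0.6, -0.1]
finger_gap: -0.002
```

```bash
python3 lip.py w13; python3 - <<'E'
from h import *
np.set_printoptions(precision=4,suppress=True)
im,d=bot.grab_frame("side"); cv2.imwrite("pics/d13.png",im)
for l in ("tin","jar","brush","bowl","lip"):
    for r in bot.mark_of("side",l)[:1]: print(l,toworld("side",r["centre"]))
z=np.load("w13.npz")
for W,im,n in ((z["W"],z["im"],"w"),(z["W2"],z["im2"],"s")):
  for lo,hi in ((.175,.205),(-.205,-.17)):
    x=W[...,0]+.03*W[...,1]
    m=(W[...,1]>lo)&(W[...,1]<hi)&(abs(x-.535)<.008)&(abs(W[...,2]-.247)<.012)&(im.max(-1)<75)
    if m.sum()>5: print(n,lo,m.sum(),np.percentile(W[...,2][m],[5,50,75,90]))
E
```

```text
wrist 9616 lip top z 0.25500972067225186 9616 underside 0.24500972067225185 y -0.06566478440728706 0.1399997008121853
scene 766 lip top z 0.2543947028760567 744 underside 0.2443947028760567 y -0.1398906019445289 0.13921520854647262
27.625 [0.4577 0.003  0.2236] [ 0.2153  0.5508 -0.0781]
tin [ 0.4496 -0.1739 -0.0011]
jar [0.4673 0.2032 0.0016]
brush [ 0.4777 -0.3648 -0.0047]
lip [0.5291 0.0048 0.2455]
w 0.175 446 [0.2416 0.248  0.2485 0.2488]
s 0.175 40 [0.2408 0.2474 0.2487 0.2506]
s -0.205 49 [0.2444 0.2487 0.2499 0.2514]
```

View pics/w13.png

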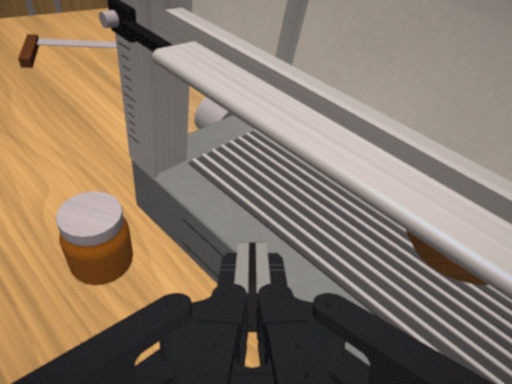

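View pics/d13.png

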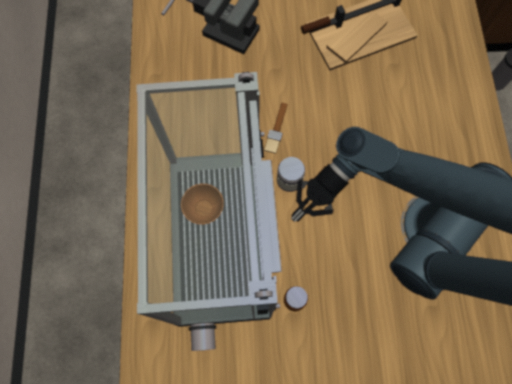

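```bash
python3 -c "
from h import *
print(bot.hand_in()); print(bot.observe()['time'])"
```

```text
the job is handed in; nothing more can be done
None
the job is handed in; nothing more can be done
```

The window is standing at the marked height with the fingers drawn out, and I handed the job in at about 28 s of the 48 s allowed.

**How it was done:** The moves only allow turning about the vertical. To tilt the tool I pushed repeatedly against the arm's reach limit, high above the hood, until it was about 64° from straight down. I then came down in front of the hood with the fingers shut, put the tips under the lip and pushed the window up. The wrist force readings were about 2–3 N.

**One thing went wrong on the way:** The first push reached the mark, but as I lowered the fingers a gripper link that overlapped the lip dragged the window down about 40 mm. I went back in with less overlap and at a squarer angle, and pushed it up again. I then backed out with only a slight drop, and the window stayed put.

**Last checks:**

| Check | Result |
|---|---|
| Lip underside | 0.2450 m (wrist camera), 0.2444 m (scene camera) |
| Pointer mid-height | about 0.2446 m, taken as pointer top 0.2486 m less half its 8 mm height |
| Window after release | did not move |
| Fingers | clear of the lip, wrist force near zero |
| Tin, jar, brush | within about 6 mm of where they started, which is about the detection noise |
| Bowl | not reported by the network, but looks unmoved in the pictures |

The network never reported the mark point, so the pointer height comes from my own depth measurements. The hand-in gave no verdict.

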